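# Pack the wax bottles into the transport case

## Robot

A 7-joint arm with a two-finger parallel gripper is mounted at the origin on the work surface. World frame = base frame: x ahead of the robot, y to its left, z up, the work surface at z = 0. Lengths are in m, angles in rad, forces in N, time in s.
With the tool pointing down it reaches from about 0.35 to 0.9 m from the base axis. Payload 7.2 kg.
Tool frame: the origin (TCP) lies on the centre line of the jaws, within the pads' length; the fingertips stand 19 mm ahead of it and the grasp point (between the pads) is the TCP; z points along the fingers, y is the line along which they close (so a half turn about z gives the same grasp; the last joint's range is limited). The gripper opens to 85 mm and grips with 20 to 120 N. Pads are 22 mm wide; open, the fingers measure 114 mm over their backs; the gripper's body (76 mm by 85 mm) begins 54 mm behind the grasp point. The pads swing forward as they close: fully open they stand 13 mm farther back than shut.
Start: joints at [1.132, 0.411, -0.013, 1.596, 0.006, 1.134, -0.082], TCP at [0.226, -0.583, 0.25] pointing down, gripper open.
Joint ranges: [-2.95, 2.95], [-0.29, 1.99], [-1.47, 1.44], [0.14, 2.54], [-1.03, 4.17], [0.13, 1.85], [-2.86, 2.86]. Speed limits (rad/s): [2.39, 2.39, 3.01, 3.01, 3.14, 3.14, 3.14].

## Interface

Orientations are given as a rotation vector (axis times angle).
In Python, from workcell import sense, capture, camera_model, close_job gives the robot as it stands.
- The arm moves only by the shell command python3 -m crank 'ROWS'. ROWS is a JSON object whose one key "commands" holds a list of rows, each a list of 3 entries, a list of its own where there are three numbers: the opening, from 0 (shut) to 1 (fully open), then the shift along the tool's x, y, z in cm, then the turn, a rotation vector about the tool's x, y, z in degrees. A call has exactly 5 rows; each row shifts and turns the commanded pose from where the row before left it, along the tool's axes as they then stand; what a row does not reach is not made up. A row lasts 1/8 s, in which the tool goes at most 62.5 mm and 10.7 degrees, less where a joint would pass 70% of its speed; a pose out of reach is approached as far as the arm can. A call is refused whole if a number of a shift passes 6.25 or a number of a turn 10.7, either way. A call with a gripper value outside its range is refused whole. The fingers move at their own pace and stop on an object; the grip force is fixed at half the most. Time passes only in rows, so rows that do not move let the fingers close, or fill a call up. It gives the time, the measured TCP pose, the force, the opening and the grip force at its end, in the units of the state.
- sense(): the state, without advancing time (a new reading comes with each control period).
- capture(name): name is "scene" or "side" or "wrist"; returns (picture, depth): 480x640x3 uint8, blue, green, red; 480x640 float32, m along the optical axis (not along the pixel's ray), 0 where there is no reading.
- camera_model(name): a dict with "vfov" (degrees; the focal length in pixels is half the picture's height over the tangent of half this angle, whatever the lens; pixels are square), "cx", "cy" (the principal point, pixels), "camera_from_world" (4x4, takes a point from world to camera coordinates); the wrist camera has in their place "hand_eye" (4x4, takes a point from camera to tool coordinates, whose origin is the TCP and whose axes are the flange's). Camera axes: x right, y up, looking along -z (the intrinsics and any distortion apply to the point x, -y, -z); pixel columns grow to the right and rows downward; lengths in m; the calibration is good to about 2 mm. A picture is of the moment at which its call begins: read the wrist's pose just before it. camera_model takes no time and is no camera call.
- close_job(): hands the job in; it is judged then, once.
The state is a dict: "clock": time; "qpos": joint angles; "qd": joint speeds; "tau": joint torques, N m; "position": TCP position; "tool_rot": TCP orientation; "force": force on the tool from outside, world axes, zero at the start; "moment": the same for the moment, N m; "opening": opening from 0.0 (shut) to 1.0 (fully open); "grip_force": force on a finger pad.
Only numpy, scipy, OpenCV 4.12 (cv2) and the standard library are available. Lean on these libraries where they do the work, as an engineer would, in place of code of your own. Each camera call takes 0.05 s, during which the arm holds its last target. There are 200 camera calls.

## Task

Pack the square wax bottles for the race: slide the bolt of the red case fully back, lift the clear cover gently all the way over onto its open stop, and lay every wax bottle that stands on the bench on its side in a cradle of its own, centred lengthwise across both saddles (cap either way). Then lower the cover gently until it is fully shut and slide the bolt fully home again. Leave the iron, the brush and the round cleaner bottle where they are.

Things in the scene. Friction and masses are not known exactly. Their poses are not given: they have to be found in the camera images.
- case: Fixed case, red base 230 x 360 mm (x by y); origin at the centre of its underside on the bench. Case +x points to the hinge (away from the robot), +y to the bolt (left); turned a little about z. Inside, two saddle boards 12 mm thick at case x -39 and +39. Walls 8 mm thick, 98 mm high at case y -165, +165 and x +99; front rail at x -99 is 34 mm high; floor 12 mm.
- cover (a joint): Hinge of the clear cover (190 x 340 x 6 mm, mid-plane 105 mm above the bench when shut), along case y at the back. 0 rad = shut, grows as the front edge is lifted, 1.75 = leaning on its open stop. Stiff hinge: the cover stays where left; about 5 N at the grip lifts it, less lowers it. Locked (within about 0.03 rad) until the bolt is about 32 mm back.
- cover_grip (a point): Grasp point of the cover's orange grip tab: a block 16 mm wide (case y), 24 mm thick, standing 52 mm out from the middle of the front edge in the plane of the cover; the point is on its centreline, 28 mm out from the edge. Turns with the cover (x axis towards the hinge, y along it). Held from above with fingers closing along case y, it turns between the pads.
- cover_hinge (a point): Middle of the cover's hinge axis (which runs along case y), at case (95, 0, 105) mm. At joint value a the grip point lies 218 cos(a) mm towards case -x and 218 sin(a) mm above it.
- bolt (a joint): Sliding bolt on the left side of the case. 0 m = fully home (its tongue lies over the cover's steel tab and locks it), grows as it slides along case -x (towards the robot), 0.045 = fully back, cover free. Friction about 2 N; it stays where left.
- bolt_grip (a point): Grasp point of the black upright bolt knob: 18 mm (case x) by 24 mm (case y), 48 mm tall, reaching from 119 to 167 mm above the bench; the point is on its axis 150 mm above the bench, at case (-60 mm less the joint value, 203 mm). A steel carriage 30 mm long (case x) and a 24 mm tongue towards the cover lie right below the knob.
- cradle0 (a point): Middle of a bottle's body when it lies properly in this cradle: case (0, -90, 62) mm, axes as the case. The cradle is a pair of notches 54 mm wide in line in the two saddle boards (at x -39 and +39): notch floor 40 mm above the bench, cheeks to 53 mm; between the boards 66 mm are open down to 12 mm for fingers. The bottle lies along case x.
- cradle1 (a point): Middle of a bottle's body when it lies properly in this cradle: case (0, 0, 62) mm, axes as the case. The cradle is a pair of notches 54 mm wide in line in the two saddle boards (at x -39 and +39): notch floor 40 mm above the bench, cheeks to 53 mm; between the boards 66 mm are open down to 12 mm for fingers. The bottle lies along case x.
- cradle2 (a point): Middle of a bottle's body when it lies properly in this cradle: case (0, 90, 62) mm, axes as the case. The cradle is a pair of notches 54 mm wide in line in the two saddle boards (at x -39 and +39): notch floor 40 mm above the bench, cheeks to 53 mm; between the boards 66 mm are open down to 12 mm for fingers. The bottle lies along case x.
- wax0: Wax bottle with blue band and cap: square white body 44 x 44 x 100 mm with a round cap 26 mm in diameter to 115 mm, 0.12 to 0.25 kg, standing upright on the bench at the start. Origin at the centre of its underside, z along the bottle to the cap. None if absent in this run (or while held).
- wax0_mid (a point): Middle of the body of the blue bottle, on its axis 50 mm from the foot (on the flat sides, near its centre of mass). Axes as the bottle.
- wax1: Wax bottle with green band and cap: square white body 44 x 44 x 100 mm with a round cap 26 mm in diameter to 115 mm, 0.12 to 0.25 kg, standing upright on the bench at the start. Origin at the centre of its underside, z along the bottle to the cap. None if absent in this run (or while held).
- wax1_mid (a point): Middle of the body of the green bottle, on its axis 50 mm from the foot (on the flat sides, near its centre of mass). Axes as the bottle.
- wax2: Wax bottle with red band and cap: square white body 44 x 44 x 100 mm with a round cap 26 mm in diameter to 115 mm, 0.12 to 0.25 kg, standing upright on the bench at the start. Origin at the centre of its underside, z along the bottle to the cap. None if absent in this run (or while held).
- wax2_mid (a point): Middle of the body of the red bottle, on its axis 50 mm from the foot (on the flat sides, near its centre of mass). Axes as the bottle.
- wax3: Wax bottle with yellow band and cap: square white body 44 x 44 x 100 mm with a round cap 26 mm in diameter to 115 mm, 0.12 to 0.25 kg, standing upright on the bench at the start. Origin at the centre of its underside, z along the bottle to the cap. None if absent in this run (or while held).
- wax3_mid (a point): Middle of the body of the yellow bottle, on its axis 50 mm from the foot (on the flat sides, near its centre of mass). Axes as the bottle.
- iron: Waxing iron, silver sole 140 x 75 mm with black and orange handle, 90 mm tall. Bystander. Origin at the centre of its underside.
- cleaner: Round white bottle with a yellow label, 72 mm in diameter, 170 mm tall. Bystander, not one of the wax bottles to pack. Origin at the centre of its underside.
- brush: Brown hand brush with copper bristles, 150 x 55 x 40 mm. Bystander. Origin at the centre of its underside.

How it is judged:
On the way, in this order (a step that is already met when the one before it is completed fails the run):
1. the bolt is slid back while the cover is still shut (value of joint bolt above 0.036 m and value of joint cover below 0.06 rad), for 0.1 s.
2. the cover rests on its open stop (value of joint cover above 1.68 rad and velocity of joint cover below 0.1 rad/s), for 0.3 s.
3. every wax bottle lies in a cradle, released, with the cover still open (angle between the z axis of each of wax0, wax1, wax2, wax3 and the x axis of case, either way round below 0.17 rad and angle between wax0's own z axis and vertical between 1.45 and 1.69 rad and x of wax0_mid in the frame of case between -0.014 and 0.014 m and z of wax0_mid in the frame of case between 0.055 and 0.068 m and (y of wax0_mid in the frame of case between -0.1 and -0.08 m or y of wax0_mid in the frame of case between -0.01 and 0.01 m or y of wax0_mid in the frame of case between 0.08 and 0.1 m) and linear speed of each of wax0, wax1, wax2, wax3 below 0.03 m/s and angle between wax1's own z axis and vertical between 1.45 and 1.69 rad and x of wax1_mid in the frame of case between -0.014 and 0.014 m and z of wax1_mid in the frame of case between 0.055 and 0.068 m and (y of wax1_mid in the frame of case between -0.1 and -0.08 m or y of wax1_mid in the frame of case between -0.01 and 0.01 m or y of wax1_mid in the frame of case between 0.08 and 0.1 m) and angle between wax2's own z axis and vertical between 1.45 and 1.69 rad and x of wax2_mid in the frame of case between -0.014 and 0.014 m and z of wax2_mid in the frame of case between 0.055 and 0.068 m and (y of wax2_mid in the frame of case between -0.1 and -0.08 m or y of wax2_mid in the frame of case between -0.01 and 0.01 m or y of wax2_mid in the frame of case between 0.08 and 0.1 m) and angle between wax3's own z axis and vertical between 1.45 and 1.69 rad and x of wax3_mid in the frame of case between -0.014 and 0.014 m and z of wax3_mid in the frame of case between 0.055 and 0.068 m and (y of wax3_mid in the frame of case between -0.1 and -0.08 m or y of wax3_mid in the frame of case between -0.01 and 0.01 m or y of wax3_mid in the frame of case between 0.08 and 0.1 m) and contact force between the fingers and wax0 below 0.2 N and contact force between the fingers and wax1 below 0.2 N and contact force between the fingers and wax2 below 0.2 N and contact force between the fingers and wax3 below 0.2 N and value of joint cover above 1.4 rad), for 0.3 s.
4. the cover is shut again, the bolt still back (value of joint cover below 0.03 rad and value of joint bolt above 0.03 m), for 0.2 s.
5. the bolt is home (value of joint bolt below 0.008 m and value of joint cover below 0.03 rad), for 0.2 s.
At the end, for the whole second after the job is handed in: Every wax bottle present lies at rest in a cradle: level within 0.12 rad, along the case within 0.17 rad, its body's middle within 14 mm of the cradle's point lengthwise, 10 mm across and about 6 mm in height; the cover is shut within 0.03 rad and the bolt home within 8 mm (all of step 5 and angle between the z axis of each of wax0, wax1, wax2, wax3 and the x axis of case, either way round below 0.17 rad and angle between wax0's own z axis and vertical between 1.45 and 1.69 rad and x of wax0_mid in the frame of case between -0.014 and 0.014 m and z of wax0_mid in the frame of case between 0.055 and 0.068 m and (y of wax0_mid in the frame of case between -0.1 and -0.08 m or y of wax0_mid in the frame of case between -0.01 and 0.01 m or y of wax0_mid in the frame of case between 0.08 and 0.1 m) and linear speed of each of wax0, wax1, wax2, wax3 below 0.03 m/s and angle between wax1's own z axis and vertical between 1.45 and 1.69 rad and x of wax1_mid in the frame of case between -0.014 and 0.014 m and z of wax1_mid in the frame of case between 0.055 and 0.068 m and (y of wax1_mid in the frame of case between -0.1 and -0.08 m or y of wax1_mid in the frame of case between -0.01 and 0.01 m or y of wax1_mid in the frame of case between 0.08 and 0.1 m) and angle between wax2's own z axis and vertical between 1.45 and 1.69 rad and x of wax2_mid in the frame of case between -0.014 and 0.014 m and z of wax2_mid in the frame of case between 0.055 and 0.068 m and (y of wax2_mid in the frame of case between -0.1 and -0.08 m or y of wax2_mid in the frame of case between -0.01 and 0.01 m or y of wax2_mid in the frame of case between 0.08 and 0.1 m) and angle between wax3's own z axis and vertical between 1.45 and 1.69 rad and x of wax3_mid in the frame of case between -0.014 and 0.014 m and z of wax3_mid in the frame of case between 0.055 and 0.068 m and (y of wax3_mid in the frame of case between -0.1 and -0.08 m or y of wax3_mid in the frame of case between -0.01 and 0.01 m or y of wax3_mid in the frame of case between 0.08 and 0.1 m) and velocity of joint cover between -0.05 and 0.05 rad/s); the robot touches nothing.
It fails at once if the cover slams: faster than 1.2 rad/s within 0.3 rad of either stop ((value of joint cover above 1.45 rad and velocity of joint cover above 1.2 rad/s) or (value of joint cover below 0.3 rad and velocity of joint cover below -1.2 rad/s)).
It fails at once if the iron is disturbed (moved more than 5 cm or tipped over) (distance of iron from where it was at the start of the episode above 0.05 m or angle between iron's own z axis and vertical above 0.7 rad).
It fails at once if the cleaner is disturbed (moved more than 5 cm or tipped over) (distance of cleaner from where it was at the start of the episode above 0.05 m or angle between cleaner's own z axis and vertical above 0.7 rad).
It fails at once if the brush is disturbed (moved more than 5 cm or tipped over) (distance of brush from where it was at the start of the episode above 0.05 m or angle between brush's own z axis and vertical above 0.7 rad).
Of wax0, wax1, wax2, wax3 only 2 to 3 are there at a start; the rules pass over those that are not, and their reading is None.
At some moment in a run one of wax0, wax1, wax2, wax3 may be knocked a few centimetres aside while the robot is not near it.
Once in a run the grip may slacken for a moment while it holds something.
It also fails if it takes over 210 s, if anything falls off the work surface, if the arm or the gripper's body presses on something with over 40 N, if the wrist force passes 120 N, or if a joint passes its speed limit or range.

## Working session

There is one attempt and no reset: what is moved stays moved. The work goes in short steps, Python scripts to look and compute and a shell command to move; the robot and the scene stay as the last step left them, time stands still between calls to the robot, and variables do not carry over. Pictures are saved under pics/ and viewed, at most 14 in all, crops included, and the job is handed in when it is done.

```bash
ls; mkdir -p pics; cat > h.py <<'E'
import numpy as np, cv2
from scipy.spatial.transform import Rotation as R
from workcell import sense, capture, camera_model
def pose():
    s=sense(); return np.array(s['position']), R.from_rotvec(s['tool_rot'])
def cloud(name):
    p,r=pose(); pic,d=capture(name); m=camera_model(name)
    f=240/np.tan(np.radians(m['vfov']/2)); v,u=np.mgrid[:480,:640]
    X=np.stack([(u-m['cx'])/f*d,-(v-m['cy'])/f*d,-d],-1)
    if 'hand_eye' in m:
        H=np.array(m['hand_eye']); X=X@H[:3,:3].T+H[:3,3]; X=X@r.as_matrix().T+p
    else:
        T=np.linalg.inv(np.array(m['camera_from_world'])); X=X@T[:3,:3].T+T[:3,3]
    X[d==0]=np.nan
    return pic,X
def togo(P,Rt=None):
    """remaining shift (cm, tool axes) & turn (deg rotvec tool axes)"""
    p,r=pose(); s=r.inv().apply(np.array(P)-p)*100
    t=np.degrees((r.inv()*Rt).as_rotvec()) if Rt is not None else None
    print('shift cm',s.round(2),'turn',None if t is None else t.round(2))
E
python3 - <<'E'
from h import *
s=sense();print(s); 
for n in('scene','side','wrist'):
    m=camera_model(n);print(n,{k:(np.array(v).round(4).tolist()) for k,v in m.items()})
    pic,X=cloud(n);cv2.imwrite(f'pics/{n}0.png',pic);np.save(n+'0.npy',X)
E
```

```text
pics
{'clock': 0.0, 'qpos': array([ 1.13181412,  0.41191808, -0.01271204,  1.59708141,  0.00558798,
        1.13430152, -0.08218151]), 'qd': array([ 7.23634635e-04, -1.04391409e-03, -1.03180532e-03,  9.28504136e-04,
        4.40015990e-04, -6.33280393e-05, -1.78602777e-03]), 'tau': array([-6.06911658e-05, -6.00629926e+01,  6.81730863e-01, -2.99417228e+01,
        1.36864107e-02,  1.07295878e-02, -2.34550896e-06]), 'position': array([ 0.2262542 , -0.58208792,  0.24942643]), 'tool_rot': array([-3.08615484e+00, -5.78852974e-01,  6.49990454e-04]), 'force': array([-0.31418081,  0.83984698, -0.32984625]), 'moment': array([-0.00571823, -0.03460254,  0.02377957]), 'grip_force': 0.0, 'opening': 1.0008925653206502}
scene {'vfov': 56.9298, 'cx': 312.345, 'cy': 244.7721, 'camera_from_world': [[-0.8019, 0.5974, 0.0107, 0.4794], [-0.425, -0.5829, 0.6925, 0.1478], [0.4199, 0.5508, 0.7213, -1.374], [0.0, 0.0, 0.0, 1.0]]}
side {'vfov': 55.6528, 'cx': 318.7057, 'cy': 238.5664, 'camera_from_world': [[-0.8962, -0.4436, -0.0031, 0.4882], [0.3094, -0.6302, 0.7121, -0.2507], [-0.3178, 0.6372, 0.7021, -1.2541], [0.0, 0.0, 0.0, 1.0]]}
wrist {'vfov': 62.7468, 'cx': 326.4151, 'cy': 246.352, 'hand_eye': [[0.0009, 0.9631, 0.2693, 0.0684], [1.0, -0.0009, -0.0001, 0.0007], [0.0002, 0.2693, -0.9631, -0.1232], [0.0, 0.0, 0.0, 1.0]]}
```

View pics/scene0.png

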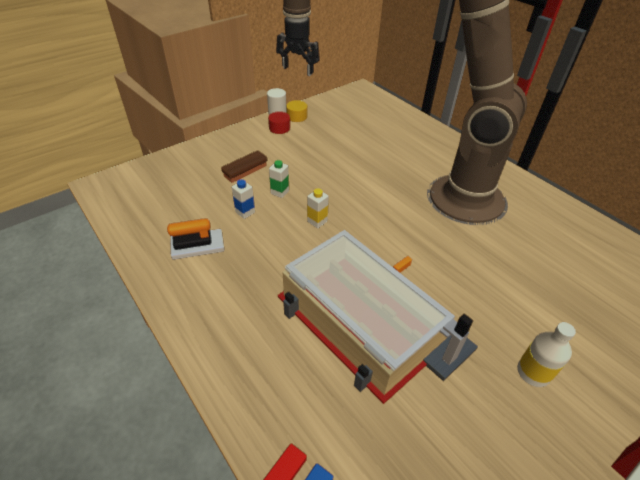

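View pics/side0.png

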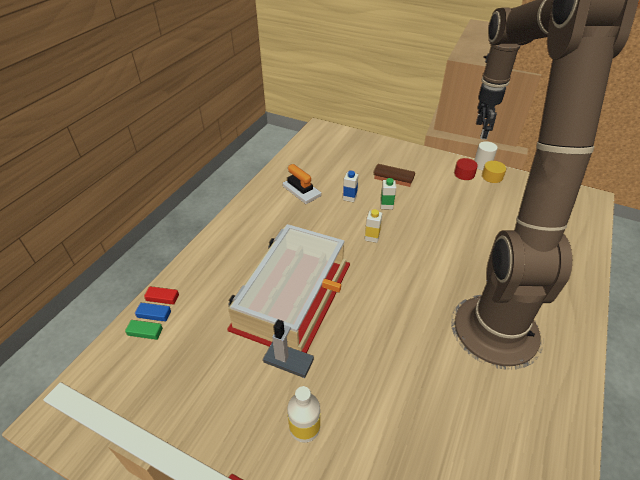

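Scene shows blue, green and yellow wax bottles (243,198), (279,178), (317,208). The bolt knob is at (463,325) and the grip tab at (402,264). The side view shows the same bottles at (350,186), (388,194), (373,226), the knob at (279,328) and the tab at (332,285).

```bash
cat > m.py <<'E'
from h import *
A=np.load('scene0.npy');B=np.load('side0.npy')
Ps={'blue':((243,198),(350,186)),'green':((279,178),(388,194)),'yellow':((317,208),(373,226)),'knob':((464,322),(279,326)),'tab':((402,264),(332,285)),'clean':((545,355),(303,415))}
for k,(a,b) in Ps.items(): print(k,A[a[1],a[0]].round(3),B[b[1],b[0]].round(3))
for k in('blue','green','yellow'):
    c=(A[Ps[k][0][1],Ps[k][0][0]]+B[Ps[k][1][1],Ps[k][1][0]])/2
    q=np.vstack([X[(np.hypot(X[...,0]-c[0],X[...,1]-c[1])<.05)&(X[...,2]>.015)&(X[...,2]<.095)] for X in(A,B)])
    t=np.vstack([X[(np.hypot(X[...,0]-c[0],X[...,1]-c[1])<.05)&(X[...,2]>.106)] for X in(A,B)])
    print(k,len(q),cv2.minAreaRect(q[:,:2].astype(np.float32)*1000),'cap',t.mean(0).round(4),t[:,2].max().round(3))
# cover rim plane z ~.1
for n,X in(('sc',A),('si',B)):
    k=np.hypot(X[...,0]-np.nanmean([A[322,464,0]]),X[...,1]-A[322,464,1])<.03
    q=X[k&(X[...,2]>.13)];print(n,'knob',len(q),np.median(q,0).round(3),q.min(0).round(3),q.max(0).round(3))
E
python3 m.py
```

```text
blue [ 0.604 -0.319  0.078] [ 0.582 -0.323  0.072]
green [ 0.469 -0.34   0.074] [ 0.448 -0.343  0.07 ]
yellow [ 0.46  -0.165  0.076] [ 0.435 -0.168  0.07 ]
knob [0.492 0.347 0.164] [0.474 0.351 0.17 ]
tab [0.448 0.143 0.118] [0.433 0.144 0.116]
clean [0.383 0.477 0.109] [0.337 0.494 0.117]
blue 698 ((590.94775390625, -340.1053466796875), (49.6307487487793, 48.3344841003418), 6.279971599578857) cap [ 0.5908 -0.34    0.1134] 0.121
green 654 ((459.3801574707031, -346.4779357910156), (36.76149368286133, 61.6496467590332), 72.35279846191406) cap [ 0.4558 -0.3572  0.1136] 0.12
yellow 718 ((442.24493408203125, -183.36398315429688), (50.85550308227539, 48.549644470214844), 8.20904541015625) cap [ 0.442  -0.1835  0.1139] 0.12
sc knob 250 [0.49  0.346 0.158] [0.474 0.332 0.13 ] [0.494 0.357 0.169]
si knob 155 [0.478 0.35  0.16 ] [0.471 0.332 0.131] [0.491 0.357 0.172]
```

```bash
python3 - <<'E'
import cv2
a=cv2.imread('pics/scene0.png');b=cv2.imread('pics/side0.png')
x=cv2.resize(a[225:405,270:480],None,fx=2.5,fy=2.5,interpolation=cv2.INTER_CUBIC);cv2.imwrite('pics/c1.png',x)
x=cv2.resize(b[215:395,220:370],None,fx=3,fy=3,interpolation=cv2.INTER_CUBIC);cv2.imwrite('pics/c2.png',x)
E
```

```text
(no output)
```

View pics/c1.png

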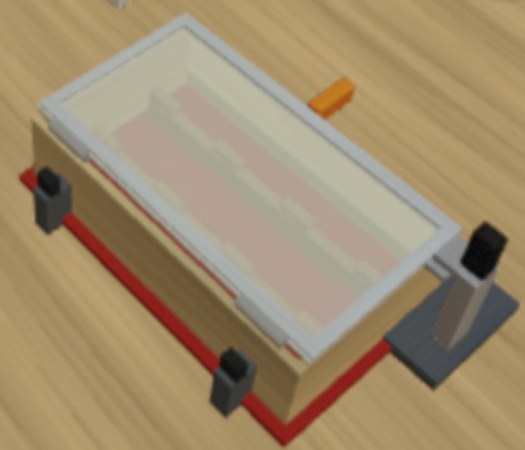

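View pics/c2.png

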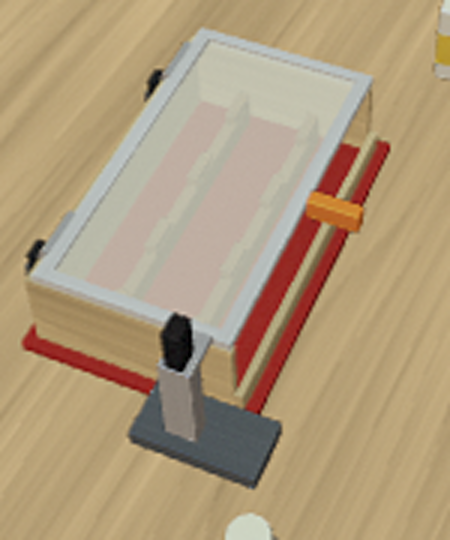

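Crops: grey rim corners in c1 are (185,14), (460,230), (305,362), (40,107). In c2 they are (372,77), (228,345), (33,278), (205,30).

```bash
cat >> h.py <<'E'
def ray(name,u,v):
    m=camera_model(name); f=240/np.tan(np.radians(m['vfov']/2))
    T=np.linalg.inv(np.array(m['camera_from_world']))
    return T[:3,3], T[:3,:3]@np.array([(u-m['cx'])/f,-(v-m['cy'])/f,-1])
def tri(rays):
    A=0;b=0
    for o,d in rays:
        d=d/np.linalg.norm(d);M=np.eye(3)-np.outer(d,d);A=A+M;b=b+M@o
    return np.linalg.solve(A,b)
E
python3 - <<'E'
from h import *
s1=np.array([(185,14),(460,230),(305,362),(40,107),(332,97)])/2.5+(270,225)
s2=np.array([(372,77),(228,345),(33,278),(205,30),(336,208)])/3+(220,215)
W=np.array([tri([ray('scene',*a),ray('side',*b)]) for a,b in zip(s1,s2)])
print(W.round(4))
C=np.array([(-95,-170),(-95,170),(95,170),(95,-170)])/1000
def fit(P):
    H=P-P.mean(0);a=np.arctan2((C[:,0]*H[:,1]-C[:,1]*H[:,0]).sum(),(C*H).sum());return P.mean(0).round(4),np.degrees(a).round(2), np.linalg.norm(np.roll(P,1,0)-P,axis=1).round(4)
print(fit(W[:4,:2]))
for n,s in(('scene',s1),('side',s2)):
    P=np.array([(lambda o,d:(o+d*(.108-o[2])/d[2])[:2])(*ray(n,*a)) for a in s[:4]]);print(n,fit(P))
E
```

```text
[[ 0.4769 -0.0317  0.1062]
 [ 0.4557  0.3079  0.1065]
 [ 0.6433  0.3171  0.0993]
 [ 0.6614 -0.0213  0.1009]
 [ 0.4373  0.1367  0.1074]]
(array([0.5593, 0.143 ]), np.float64(3.25), array([0.1848, 0.3402, 0.1878, 0.339 ]))
scene (array([0.5626, 0.1473]), np.float64(3.56), array([0.1876, 0.3387, 0.1906, 0.3332]))
side (array([0.557 , 0.1445]), np.float64(3.63), array([0.1821, 0.3399, 0.184 , 0.3409]))
```

```bash
python3 -m crank '{"commands":[[1,[0,0,-1],[0,0,-10.3]],[1,[0,0,-1],[0,0,-10.3]],[1,[0,0,0],[0,0,-10.3]],[1,[0,0,0],[0,0,-10.3]],[1,[0,0,0],[0,0,-10.3]]]}'
python3 -m crank '{"commands":[[1,[0,0,0],[0,0,-10.3]],[1,[0,0,0],[0,0,-10.3]],[1,[4.5,1.6,0],[0,0,0]],[1,[4.5,1.6,0],[0,0,0]],[1,[4.5,1.6,0],[0,0,0]]]}'
python3 -m crank '{"commands":[[1,[4.5,1.6,0],[0,0,0]],[1,[4.5,1.6,0],[0,0,0]],[1,[4.5,1.6,0],[0,0,0]],[1,[4.5,1.6,0],[0,0,0]],[1,[4.5,1.6,0],[0,0,0]]]}'
python3 -m crank '{"commands":[[1,[4.5,1.6,0],[0,0,0]],[1,[4.5,1.6,0],[0,0,0]],[1,[4.5,1.6,0],[0,0,0]],[1,[4.5,1.6,0],[0,0,0]],[1,[4.5,1.6,0],[0,0,0]]]}'
python3 -m crank '{"commands":[[1,[4.5,1.6,0],[0,0,0]],[1,[4.5,1.6,0],[0,0,0]],[1,[4.5,1.6,0],[0,0,0]],[1,[0,0,0],[0,0,0]],[1,[0,0,0],[0,0,0]]]}'
cat >> h.py <<'E'
CC=np.array([.5595,.144]); YAW=np.radians(3.4)
def c2w(x,y,z):
    c,s=np.cos(YAW),np.sin(YAW); return np.array([CC[0]+c*x-s*y,CC[1]+s*x+c*y,z])
def down(az): # tool z down, tool y at azimuth az deg (world)
    a=np.radians(az); y=np.array([np.cos(a),np.sin(a),0]);z=np.array([0,0,-1.]);x=np.cross(y,z)
    return R.from_matrix(np.stack([x,y,z],1))
E
python3 - <<'E'
from h import *
togo(c2w(-.060,.203,.25),down(3.4))
pic,X=cloud('wrist');cv2.imwrite('pics/w1.png',pic);np.save('w1.npy',X)
E
```

```text
clock: 0.78
position: [0.2264, -0.5824, 0.2699]
tool_rot: [-2.523, -1.87, -0.0]
force: [-0.6, 0.7, -0.4]
opening: 0.998
grip_force: 0.0
clock: 1.4
position: [0.2667, -0.4434, 0.27]
tool_rot: [-2.156, -2.285, -0.0]
force: [0.8, -0.4, 0.5]
opening: 1.0
grip_force: 0.0
clock: 2.02
position: [0.3333, -0.2141, 0.2703]
tool_rot: [2.156, 2.285, -0.0]
force: [1.2, -0.2, 0.8]
opening: 1.001
grip_force: 0.0
clock: 2.65
position: [0.4001, 0.015, 0.2704]
tool_rot: [2.156, 2.284, -0.0]
force: [1.5, 0.2, 0.2]
opening: 0.998
grip_force: 0.0
clock: 3.28
position: [0.4396, 0.1506, 0.2699]
tool_rot: [-2.155, -2.286, 0.002]
force: [0.0, -0.0, -0.0]
opening: 0.997
grip_force: 0.0
shift cm [18.93  5.92  1.97] turn [-0.07  0.03 -0.03]
```

View pics/w1.png

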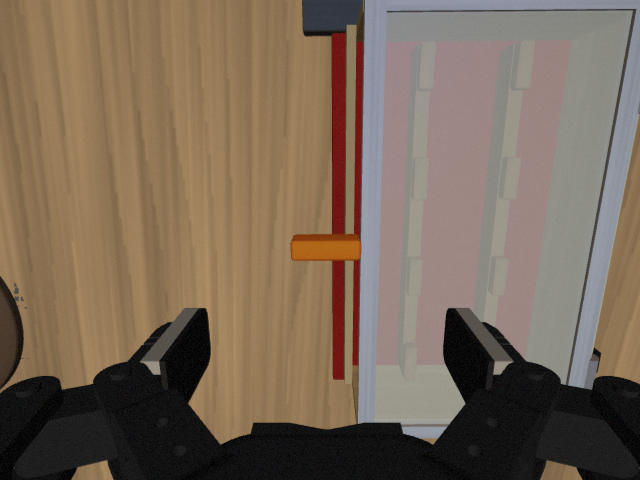

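The wrist view shows the orange tab at (326,247). The front rail line at x≈350 is vertical, so the yaw agrees with the tool. I'll measure both and move on to the knob.

```bash
cat > orange.py <<'E'
from h import *
def orange(pic,X):
    h=cv2.cvtColor(pic,cv2.COLOR_BGR2HSV);k=(h[...,0]>8)&(h[...,0]<20)&(h[...,1]>210)&(h[...,2]>150)
    q=X[k];q=q[(q[:,2]>.1)&(q[:,2]<.125)];return q
if __name__=='__main__':
    pic=cv2.imread('pics/w1.png');X=np.load('w1.npy');q=orange(pic,X)
    t=q[q[:,2]>.112];print(len(q),np.median(q[:,2]),cv2.minAreaRect(t[:,:2].astype(np.float32)*1000))
    # red base front edge
    pts=[]
    for v in range(60,370,10):
        r=pic[v,300:380].astype(int);k=np.where((r[:,2]>110)&(r[:,1]<60))[0]
        if len(k): pts.append(X[v,300+k[0]+1])
    pts=np.array(pts);p=np.polyfit(pts[:,1],pts[:,0],1);print('base edge slope deg',np.degrees(np.arctan(-p[0])),'z',np.median(pts[:,2]),'x at y .144',np.polyval(p,.144))
    pts=[]
    for v in range(40,410,10):
        r=pic[v,355:400].astype(int);k=np.where((abs(r[:,0]-r[:,2])<60)&(r[:,0]>150))[0]
        if len(k): pts.append(X[v,355+k[0]+2])
    pts=np.array(pts);pts=pts[abs(pts[:,2]-.107)<.01];p=np.polyfit(pts[:,1],pts[:,0],1);print('rim slope',np.degrees(np.arctan(-p[0])),len(pts),np.median(pts[:,2]),np.polyval(p,.144))
E
python3 orange.py
python3 -m crank '{"commands":[[1,[4.5,1.4,0],[0,0,0]],[1,[4.5,1.4,0],[0,0,0]],[1,[4.5,1.4,0],[0,0,0]],[1,[0,1.4,0],[0,0,0]],[1,[0,0,0],[0,0,0]]]}'
python3 - <<'E'
from h import *
togo(c2w(-.060,.203,.15),down(3.4))
pic,X=cloud('wrist');cv2.imwrite('pics/w2.png',pic);np.save('w2.npy',X)
k=(X[...,2]>.15)&(X[...,2]<.18)&(abs(X[...,0]-.487)<.035)&(abs(X[...,1]-.343)<.035)
q=X[k];print(len(q),np.median(q[:,2]),cv2.minAreaRect(q[:,:2].astype(np.float32)*1000))
E
```

```text
1230 0.1164733644090704 ((439.6653137207031, 137.74156188964844), (50.04268264770508, 14.381217002868652), 4.37209939956665)
base edge slope deg 3.6927623192217696 z 0.01146001968925392 x at y .144 0.44820493341039574
rim slope 3.9428671480374113 36 0.11031316946209402 0.46784730917546147
clock: 3.95
position: [0.4891, 0.2872, 0.2698]
tool_rot: [2.158, 2.282, -0.002]
force: [0.1, -0.8, -0.1]
opening: 0.997
grip_force: 0.0
shift cm [ 5.6   0.16 11.97] turn [-0.03  0.07 -0.2 ]
1338 0.16632423902248883 ((482.4073181152344, 343.4224853515625), (17.816648483276367, 23.352384567260742), 3.2868330478668213)
```

View pics/w2.png

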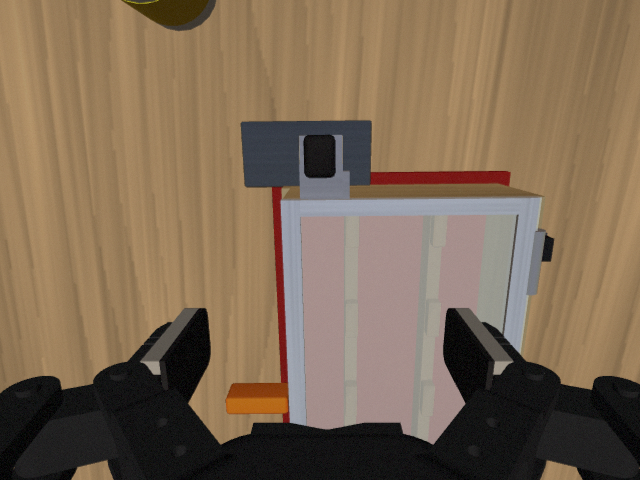

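Knob centre is at (319,157) px, (0.482, 0.343, top 0.166) m; the path down is clear.

```bash
python3 -m crank '{"commands":[[1,[2.8,-0.15,2],[0,0,0]],[1,[2.85,-0.2,3],[0,0,0]],[1,[0,0,3],[0,0,0]],[1,[0,0,3],[0,0,0]],[1,[0,0,1],[0,0,0]]]}'
python3 -m crank '{"commands":[[0,[0,0,0],[0,0,0]],[0,[0,0,0],[0,0,0]],[0,[0,0,0],[0,0,0]],[0,[0,0,0],[0,0,0]],[0,[0,0,0],[0,0,0]]]}'
```

```text
clock: 4.62
position: [0.481, 0.3428, 0.1489]
tool_rot: [2.158, 2.283, -0.005]
force: [0.1, -0.1, 1.3]
opening: 1.0
grip_force: 0.0
clock: 5.25
position: [0.4816, 0.3456, 0.1512]
tool_rot: [2.155, 2.285, 0.002]
force: [-1.3, -1.1, 6.3]
opening: 0.205
grip_force: 59.2
```

```bash
python3 -m crank '{"commands":[[0,[0,-1,0],[0,0,0]],[0,[0,-1,0],[0,0,0]],[0,[0,-1,0],[0,0,0]],[0,[0,-1,0],[0,0,0]],[0,[0,-0.6,0],[0,0,0]]]}'
python3 -m crank '{"commands":[[0,[0,0,0],[0,0,0]],[0,[0,0,0],[0,0,0]],[0,[0,0,0],[0,0,0]],[0,[0,0,0],[0,0,0]],[0,[0,0,0],[0,0,0]]]}'
```

```text
clock: 5.88
position: [0.4414, 0.3429, 0.1513]
tool_rot: [2.154, 2.279, 0.016]
force: [33.5, 6.0, -15.4]
opening: 0.203
grip_force: 59.0
clock: 6.5
position: [0.4416, 0.3429, 0.1513]
tool_rot: [2.156, 2.279, 0.015]
force: [22.4, 3.0, -6.7]
opening: 0.204
grip_force: 60.6
```

```bash
python3 -m crank '{"commands":[[1,[0,0,0],[0,0,0]],[1,[0,0,0],[0,0,0]],[1,[0,0,0],[0,0,0]],[1,[0,0,0],[0,0,0]],[1,[0,0,-1],[0,0,0]]]}'
python3 -m crank '{"commands":[[1,[-3,0,-3.6],[0,0,0]],[1,[-3,0,-3.6],[0,0,0]],[1,[0,0,-3.6],[0,0,0]],[1,[0,0,0],[0,0,0]],[1,[0,0,0],[0,0,0]]]}'
cat > knob.py <<'E'
from h import *
pic,X=cloud('wrist')
k=(X[...,2]>.15)&(X[...,2]<.18)&(abs(X[...,0]-.46)<.06)&(abs(X[...,1]-.343)<.035)
q=X[k];print(len(q),np.median(q[:,2]),cv2.minAreaRect(q[:,:2].astype(np.float32)*1000))
print(sense()['qpos'].round(2)); togo([.4397,.1377,.16],down(93.9))
E
python3 knob.py
```

```text
clock: 7.12
position: [0.4348, 0.3424, 0.1601]
tool_rot: [-2.155, -2.286, 0.002]
force: [0.1, 0.2, 0.2]
opening: 0.998
grip_force: 0.0
clock: 7.75
position: [0.4386, 0.2827, 0.2682]
tool_rot: [2.155, 2.285, -0.0]
force: [0.2, 0.2, -0.3]
opening: 0.998
grip_force: 0.0
1341 0.1663474804590072 ((442.5925598144531, 340.8473205566406), (17.69706916809082, 23.03953742980957), 3.447354316711426)
[ 0.08  0.36 -0.95  1.78  0.32  1.17 -0.9 ]
shift cm [-14.47  -0.71  10.78] turn [-7.000e-02 -1.000e-02 -9.053e+01]
```

```bash
python3 -m crank '{"commands":[[1,[-3,0,0],[0,0,0]],[1,[-4,0,0],[0,0,0]],[1,[-4,0,0],[0,0,0]],[1,[-3.5,-0.7,0],[0,0,-10]],[1,[0,0,0],[0,0,-10]]]}'
python3 -m crank '{"commands":[[1,[0,0,0],[0,0,-10]],[1,[0,0,0],[0,0,-10]],[1,[0,0,0],[0,0,-10]],[1,[0,0,0],[0,0,-10]],[1,[0,0,0],[0,0,-10]]]}'
python3 -m crank '{"commands":[[1,[0,0,0],[0,0,-10]],[1,[0,0,0],[0,0,-10.5]],[1,[0,0,3],[0,0,0]],[1,[0,0,0],[0,0,0]],[1,[0,0,0],[0,0,0]]]}'
python3 - <<'E'
from h import *
from orange import orange
print(sense()['qpos'].round(2)); togo([.4397,.1377,.106],down(93.9))
pic,X=cloud('wrist');cv2.imwrite('pics/w3.png',pic);q=orange(pic,X);t=q[q[:,2]>.112];print(len(q),np.median(q[:,2]),cv2.minAreaRect(t[:,:2].astype(np.float32)*1000))
E
```

```text
clock: 8.43
position: [0.4397, 0.1346, 0.267]
tool_rot: [-1.723, -2.626, 0.005]
force: [0.1, -0.4, -0.2]
opening: 0.999
grip_force: 0.0
clock: 9.05
position: [0.4397, 0.1377, 0.2674]
tool_rot: [-0.444, -3.108, 0.0]
force: [-0.3, -0.5, 0.1]
opening: 0.998
grip_force: 0.0
clock: 9.68
position: [0.4402, 0.1382, 0.2386]
tool_rot: [0.107, -3.139, -0.001]
force: [0.6, -0.5, 1.1]
opening: 0.995
grip_force: 0.0
[ 0.62  0.4  -1.27  1.94  0.43  1.12  0.82]
shift cm [ 0.04 -0.05 13.26] turn [ 0.03 -0.03 -0.01]
1558 0.1164064882041165 ((439.4616394042969, 137.58721923828125), (49.83741760253906, 14.783812522888184), 3.4496805667877197)
```

```bash
python3 -m crank '{"commands":[[1,[0.2,0,3],[0,0,0]],[1,[0,0,4],[0,0,0]],[1,[0,0,4],[0,0,0]],[1,[0,0,2.2],[0,0,0]],[1,[0,0,0],[0,0,0]]]}'
python3 -m crank '{"commands":[[0,[0,0,0],[0,0,0]],[0,[0,0,0],[0,0,0]],[0,[0,0,0],[0,0,0]],[0,[0,0,0],[0,0,0]],[0,[0,0,0],[0,0,0]]]}'
python3 - <<'E'
from h import *
print(sense()['qpos'].round(2),pose()[0].round(4))
# arc rows: tool x=-case x (outward), z down. 
a=np.arange(0,1.76,.0625);x=21.8*np.cos(a);z=21.8*np.sin(a)
for i in range(0,len(a)-1): print(round(a[i+1],3),round(x[i+1]-x[i],2),round(-(z[i+1]-z[i]),2))
E
```

```text
clock: 10.35
position: [0.4379, 0.1376, 0.1059]
tool_rot: [0.106, -3.138, 0.0]
force: [0.3, -0.1, 0.4]
opening: 1.002
grip_force: 0.0
clock: 10.98
position: [0.4386, 0.1378, 0.1068]
tool_rot: [-0.105, 3.139, 0.0]
force: [-1.1, -0.9, 5.9]
opening: 0.178
grip_force: 59.0
[ 0.43  0.56 -1.07  2.08  0.65  0.88  0.62] [0.4386 0.1378 0.1068]
0.062 -0.04 -1.36
0.125 -0.13 -1.36
0.188 -0.21 -1.35
0.25 -0.3 -1.33
0.312 -0.38 -1.31
0.375 -0.46 -1.28
0.438 -0.54 -1.25
0.5 -0.62 -1.22
0.562 -0.69 -1.17
0.625 -0.76 -1.13
0.688 -0.83 -1.08
0.75 -0.9 -1.03
0.812 -0.96 -0.97
0.875 -1.02 -0.91
0.938 -1.07 -0.84
1.0 -1.12 -0.77
1.062 -1.17 -0.7
1.125 -1.21 -0.63
1.188 -1.25 -0.55
1.25 -1.28 -0.47
1.312 -1.31 -0.39
1.375 -1.33 -0.31
1.438 -1.34 -0.22
1.5 -1.36 -0.14
1.562 -1.36 -0.05
1.625 -1.36 0.03
1.688 -1.36 0.12
1.75 -1.35 0.2
```

```bash
python3 -m crank '{"commands":[[0,[0,0,-1.36],[0,0,0]],[0,[-0.1,0,-1.36],[0,0,0]],[0,[-0.2,0,-1.35],[0,0,0]],[0,[-0.3,0,-1.33],[0,0,0]],[0,[-0.38,0,-1.31],[0,0,0]]]}'
python3 -m crank '{"commands":[[0,[-0.46,0,-1.28],[0,0,0]],[0,[-0.54,0,-1.25],[0,0,0]],[0,[-0.62,0,-1.22],[0,0,0]],[0,[-0.69,0,-1.17],[0,0,0]],[0,[-0.76,0,-1.13],[0,0,0]]]}'
cat > hinge.py <<'E'
from h import *
p,_=pose(); c,s=np.cos(np.radians(3.8)),np.sin(np.radians(3.8))
d=p-np.array([.560,.145,0]); cx=c*d[0]+s*d[1]; cy=-s*d[0]+c*d[1]
print('case',round(cx,4),round(cy,4),'r',np.hypot(.095-cx,p[2]-.105).round(4),'angle',np.arctan2(p[2]-.105,.095-cx).round(3),sense()['force'].round(1),sense()['opening'],sense()['qpos'].round(2))
E
python3 hinge.py
```

```text
clock: 11.6
position: [0.4489, 0.1384, 0.1737]
tool_rot: [-0.105, 3.139, 0.003]
force: [6.6, 3.8, -10.4]
opening: 0.176
grip_force: 58.6
clock: 12.22
position: [0.4785, 0.1404, 0.2334]
tool_rot: [0.106, -3.138, -0.002]
force: [5.8, 5.4, -14.2]
opening: 0.171
grip_force: 59.6
case -0.0817 0.0008 r 0.2184 angle 0.628 [  5.8   5.4 -14.2] 0.17090409827356082 [ 0.54  0.47 -1.2   1.86  0.48  1.14  0.81]
```

```bash
python3 -m crank '{"commands":[[0,[-0.83,0,-1.08],[0,0,0]],[0,[-0.9,0,-1.03],[0,0,0]],[0,[-0.96,0,-0.97],[0,0,0]],[0,[-1.02,0,-0.91],[0,0,0]],[0,[-1.07,0,-0.84],[0,0,0]]]}'
python3 -m crank '{"commands":[[0,[-1.12,0,-0.77],[0,0,0]],[0,[-1.17,0,-0.7],[0,0,0]],[0,[-1.21,0,-0.63],[0,0,0]],[0,[-1.25,0,-0.55],[0,0,0]],[0,[-1.28,0,-0.47],[0,0,0]]]}'
python3 -m crank '{"commands":[[0,[-1.31,0,-0.39],[0,0,0]],[0,[-1.33,0,-0.31],[0,0,0]],[0,[-1.34,0,-0.22],[0,0,0]],[0,[0,0,0],[0,0,0]],[0,[0,0,0],[0,0,0]]]}'
python3 hinge.py
```

```text
clock: 12.85
position: [0.5264, 0.1435, 0.2823]
tool_rot: [0.106, -3.138, 0.0]
force: [0.9, 4.7, -13.8]
opening: 0.176
grip_force: 62.6
clock: 13.48
position: [0.5869, 0.1475, 0.3136]
tool_rot: [0.106, -3.139, 0.001]
force: [-3.3, 2.7, -11.6]
opening: 0.174
grip_force: 64.1
clock: 14.1
position: [0.627, 0.1502, 0.3229]
tool_rot: [-0.105, 3.138, 0.0]
force: [2.0, 2.6, -8.1]
opening: 0.175
grip_force: 64.9
case 0.0672 0.0007 r 0.2196 angle 1.444 [ 2.   2.6 -8.1] 0.17451363571987838 [ 0.36  0.62 -1.1   1.4   0.55  1.45  0.91]
```

```bash
python3 -m crank '{"commands":[[0,[-1.3,0,-0.1],[0,0,0]],[0,[-1.3,0,0],[0,0,0]],[0,[-1.3,0,0.05],[0,0,0]],[0,[-1.2,0,0.1],[0,0,0]],[0,[-0.9,0,0.1],[0,0,0]]]}'
python3 -m crank '{"commands":[[0,[-0.6,0,0.1],[0,0,0]],[0,[-0.4,0,0.1],[0,0,0]],[0,[0,0,0],[0,0,0]],[0,[0,0,0],[0,0,0]],[0,[0,0,0],[0,0,0]]]}'
python3 hinge.py
```

```text
clock: 14.72
position: [0.6861, 0.154, 0.3223]
tool_rot: [0.105, -3.14, 0.001]
force: [-5.5, -0.1, 2.3]
opening: 0.179
grip_force: 66.6
clock: 15.35
position: [0.697, 0.1548, 0.3203]
tool_rot: [-0.104, 3.137, 0.001]
force: [-0.6, -0.4, 5.3]
opening: 0.177
grip_force: 41.3
case 0.1374 0.0007 r 0.2194 angle 1.765 [-0.6 -0.4  5.3] 0.17744519687849403 [ 0.26  0.73 -1.05  1.2   0.62  1.52  0.95]
```

```bash
python3 -m crank '{"commands":[[0,[-0.3,0,0.05],[0,0,0]],[0,[-0.3,0,0.05],[0,0,0]],[0,[-0.2,0,0],[0,0,0]],[0,[0,0,0],[0,0,0]],[0,[0,0,0],[0,0,0]]]}'
python3 hinge.py
```

```text
clock: 15.98
position: [0.7043, 0.1553, 0.3188]
tool_rot: [-0.105, 3.139, -0.0]
force: [-2.0, 0.0, 5.5]
opening: 0.177
grip_force: 58.9
case 0.1447 0.0007 r 0.2195 angle 1.799 [-2.   0.   5.5] 0.1770338928258429 [ 0.25  0.74 -1.04  1.18  0.62  1.53  0.96]
```

```bash
python3 -m crank '{"commands":[[1,[0,0,0],[0,0,0]],[1,[0,0,0],[0,0,0]],[1,[0,0,0],[0,0,0]],[1,[0,0,0],[0,0,0]],[1,[0,0,-2],[0,0,0]]]}'
python3 -m crank '{"commands":[[1,[0,0,-4],[0,0,0]],[1,[0,0,-4],[0,0,0]],[1,[6,0,0],[0,0,0]],[1,[6,0,0],[0,0,0]],[1,[6,0,0],[0,0,0]]]}'
python3 -m crank '{"commands":[[1,[6,0,0],[0,0,0]],[1,[6,0,0],[0,0,0]],[1,[3,0,0],[0,0,0]],[1,[0,0,0],[0,0,0]],[1,[0,0,0],[0,0,0]]]}'
python3 - <<'E'
from h import *
print(sense()['qpos'].round(2))
for n in('scene','side','wrist'):
    pic,X=cloud(n);cv2.imwrite(f'pics/{n}4.png',pic);np.save(n+'4.npy',X)
    h=cv2.cvtColor(pic,cv2.COLOR_BGR2HSV);k=(h[...,0]>8)&(h[...,0]<20)&(h[...,1]>200)&(h[...,2]>120)&(X[...,2]>.2)&(X[...,0]>.5)
    q=X[k]
    if len(q): print(n,len(q),np.median(q,0),q.min(0),q.max(0))
E
```

```text
clock: 16.6
position: [0.7038, 0.1548, 0.3372]
tool_rot: [0.105, -3.137, 0.001]
force: [-0.5, -0.4, -0.2]
opening: 1.002
grip_force: 0.0
clock: 17.23
position: [0.5228, 0.1439, 0.4193]
tool_rot: [-0.106, 3.138, -0.0]
force: [-0.8, -0.3, 1.7]
opening: 0.996
grip_force: 0.0
clock: 17.85
position: [0.3886, 0.132, 0.4229]
tool_rot: [-0.107, 3.135, 0.0]
force: [0.3, -0.9, 1.2]
opening: 0.999
grip_force: 0.0
[ 1.07 -0.1  -1.35  1.73 -0.09  1.43  1.37]
scene 255 [0.69681031 0.16183166 0.33048431] [0.68047786 0.14954181 0.29429378] [0.70858688 0.16450662 0.34646203]
side 75 [0.68198118 0.15855322 0.3179215 ] [0.67488373 0.14645669 0.29686958] [0.69979274 0.16564524 0.34546244]
```

View pics/wrist4.png

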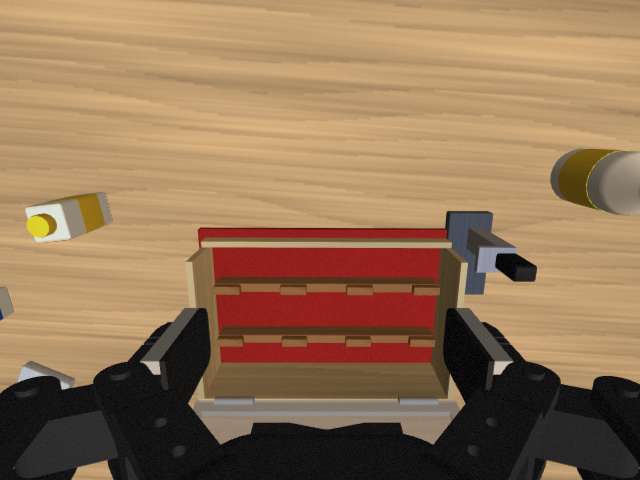

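Wrist view: the cover is open and the case interior is visible, with saddle cheeks in rows ~288 and ~341. I'll fit the case pose from the cheek tops.

```bash
python3 - <<'E'
from h import *
pic=cv2.imread('pics/wrist4.png');X=np.load('wrist4.npy')
sub=X[270:370,205:445];print(np.nanpercentile(sub[...,2],[5,50,95]).round(3))
k=((X[...,2]>.047)&(X[...,2]<.06)).astype(np.uint8);k[:275]=0;k[350:]=0;k[:,:205]=0;k[:,445:]=0
n,l,st,_=cv2.connectedComponentsWithStats(k)
M=[]
for i in range(1,n):
    if st[i,4]>60:
        q=X[l==i];(c,s,a)=cv2.minAreaRect(q[:,:2].astype(np.float32)*1000);M.append(c);print(st[i],np.round(c,1),np.round(s,1),round(a,1),np.median(q[:,2]).round(4))
# red base front corners & wall tops
for u,v in((202,232),(320,232),(445,232)):print(X[v,u].round(4))
for v in (300,350):
    r=X[v,185:475]; w=np.where((r[:,2]>.092)&(r[:,2]<.11))[0]; a=r[w]; L=a[a[:,1]<.14]; Rr=a[a[:,1]>.14]
    print(v,L[:,1].min().round(4) if len(L) else None,L[:,1].max().round(4),Rr[:,1].min().round(4),Rr[:,1].max().round(4),L[:,0].mean().round(4),Rr[:,0].mean().round(4))
E
```

```text
[0.01  0.013 0.053]
[205 275   8  75 169] [565.3 -15.5] [110.5   1.6] 4.0 0.0515
[213 285  27  10 243] [529.5   8.4] [11.7 35.7] 5.0 0.0522
[280 285  27  10 239] [523.7  98.3] [11.7 35.1] 3.0 0.0519
[346 286  27  10 236] [518.  187.1] [11.9 35.3] 2.2 0.0523
[412 286  28  10 253] [512.5 277.1] [12.6 35.6] 3.6 0.0521
[439 307   6  43 120] [566.1 307.3] [65.2  1.8] 4.5 0.0528
[217 337  27  10 232] [607.9  13.8] [12.5 35.6] 2.4 0.052
[281 337  26  10 232] [601.4 102.8] [12.5 35.3] 3.3 0.0519
[345 338  26   9 223] [595.7 192.3] [12.5 35. ] 5.2 0.0521
[409 338  26   9 228] [589.5 282. ] [11.5 35. ] 5.5 0.0519
[ 0.4622 -0.0347  0.0106]
[0.4503 0.1294 0.0121]
[0.4382 0.3036 0.0114]
300 -0.0258 -0.0177 0.3031 0.3111 0.5263 0.5037Traceback (most recent call last):
  File "<stdin>", line 14, in <module>
    return umr_maximum(a, axis, None, out, keepdims, initial, where)
ValueError: zero-size array to reduction operation maximum which has no identity
```

```bash
sed -i 's/^CC=.*/CC=np.array([.5598,.1452]); YAW=np.radians(3.75)/' h.py
python3 -m crank '{"commands":[[1,[-1.2,-5,0],[0,0,3]],[1,[-1.2,-5,0],[0,0,3]],[1,[-1.2,-5,0],[0,0,3]],[1,[-1.2,-5,0],[0,0,3]],[1,[-1.2,-5,0],[0,0,3]]]}'
python3 -m crank '{"commands":[[1,[-1.2,-5,0],[0,0,3]],[1,[-1.2,-5,0],[0,0,3]],[1,[-1.2,-5,0],[0,0,3]],[1,[0,0,0],[0,0,0]],[1,[0,0,0],[0,0,0]]]}'
cat > bot.py <<'E'
from h import *
import sys
def body(X,c,zlo=.09,zhi=.108,r=.05):
    k=(np.hypot(X[...,0]-c[0],X[...,1]-c[1])<r)&(X[...,2]>zlo)&(X[...,2]<zhi); return X[k]
if __name__=='__main__':
    pic,X=cloud('wrist');cv2.imwrite(sys.argv[1],pic);np.save('wb.npy',X)
    print(sense()['qpos'].round(2))
    for n,c in(('blue',(.591,-.340)),('green',(.456,-.357)),('yellow',(.442,-.1835))):
        q=body(X,c);t=body(X,c,.109,.125)
        if len(q)>20: print(n,len(q),cv2.minAreaRect(q[:,:2].astype(np.float32)*1000),'cap',t.mean(0).round(4))
E
python3 bot.py pics/w5.png
python3 - <<'E'
from h import *
A=np.load('scene4.npy');B=np.load('side4.npy')
for n,a,b in(('brush',(245,166),(394,174)),('iron',(190,235),(300,185))):print(n,A[a[1],a[0]].round(3),B[b[1],b[0]].round(3))
E
```

```text
clock: 18.62
position: [0.4403, -0.1204, 0.4198]
tool_rot: [0.3, 3.127, 0.014]
force: [0.3, 0.1, 0.3]
opening: 0.999
grip_force: 0.0
clock: 19.25
position: [0.4389, -0.2723, 0.419]
tool_rot: [0.541, 3.094, 0.014]
force: [0.8, 0.6, -0.7]
opening: 1.002
grip_force: 0.0
[ 1.29  0.26 -1.02  1.54  0.21  1.47  1.49]
blue 835 ((589.8873901367188, -344.0198059082031), (43.530147552490234, 44.512725830078125), 7.989182472229004) cap [ 0.5892 -0.3436  0.1139]
green 991 ((455.367431640625, -361.49444580078125), (43.717533111572266, 44.32109069824219), 24.267854690551758) cap [ 0.4547 -0.361   0.1143]
yellow 1113 ((441.21697998046875, -187.20004272460938), (44.27366256713867, 44.30543899536133), 11.17043399810791) cap [ 0.4408 -0.1876  0.1143]
brush [ 0.494 -0.502  0.032] [ 0.479 -0.501  0.039]
iron [ 0.778 -0.306  0.044] [ 0.761 -0.284  0.042]
```

View pics/w5.png

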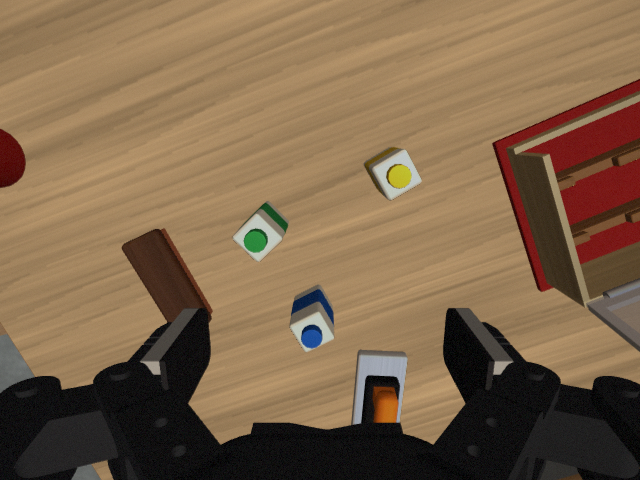

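Yellow cap is at (400,176), green (256,240), blue (312,336); the measured tops fit well. I'll pick yellow first with the tool tilted 45°. A half-turn about the tool axis then lays the bottle flat.

```bash
python3 -m crank '{"commands":[[1,[0,0,0],[0,0,-10.4]],[1,[0,0,0],[0,0,-10.4]],[1,[0,0,0],[0,0,-10.4]],[1,[0,0,0],[0,-9,0]],[1,[0,0,0],[0,-9,0]]]}'
python3 -m crank '{"commands":[[1,[0,0,0],[0,-9,0]],[1,[0,0,0],[0,-9,0]],[1,[0,0,0],[0,-9,0]],[1,[0,0,0],[0,0,0]],[1,[0,0,0],[0,0,0]]]}'
cat >> h.py <<'E'
def tilt(az,th,flip=False): # tool points along az (deg) tilted th from straight down; flip: camera up
    r=down(az+90)*R.from_euler('y',-th,degrees=True)
    return r*R.from_euler('z',180,degrees=True) if flip else r
E
python3 - <<'E'
from h import *
print(sense()['qpos'].round(2)); togo([.441,-.1874,.18],tilt(11.2,45));togo([.441,-.1874,.066],tilt(11.2,45))
E
```

```text
clock: 19.92
position: [0.4396, -0.2702, 0.421]
tool_rot: [-0.285, 2.815, 0.051]
force: [-0.7, 1.1, 0.8]
opening: 1.0
grip_force: 0.0
clock: 20.55
position: [0.4374, -0.2678, 0.4184]
tool_rot: [-0.265, 2.536, 0.07]
force: [0.5, 0.2, 0.2]
opening: 1.002
grip_force: 0.0
[ 1.64 -0.05 -0.83  1.88 -0.62  1.03  2.84]
shift cm [11.63  7.99 20.83] turn [  0.03 -11.03   0.75]
shift cm [18.    8.08 30.29] turn [  0.03 -11.03   0.75]
```

```bash
python3 -m crank '{"commands":[[1,[0,0,0],[0,0,10.6]],[1,[0,0,0],[0,0,10.6]],[1,[0,0,0],[0,0,10.6]],[1,[0,0,0],[0,0,10.6]],[1,[0,0,0],[0,0,10.6]]]}'
python3 -m crank '{"commands":[[1,[0,0,0],[0,0,10.6]],[1,[0,0,0],[0,0,10.6]],[1,[0,0,0],[0,0,10.6]],[1,[0,0,0],[0,0,10.6]],[1,[0,0,0],[0,0,10.6]]]}'
python3 -m crank '{"commands":[[1,[0,0,0],[0,0,10.6]],[1,[0,0,0],[0,0,10.6]],[1,[0,0,0],[0,0,10.6]],[1,[0,0,0],[0,0,10.6]],[1,[0,0,0],[0,0,10.6]]]}'
python3 -m crank '{"commands":[[1,[0,0,0],[0,0,10.6]],[1,[0,0,0],[0,0,10.6]],[1,[0,0,0],[0,5.5,0]],[1,[0,0,0],[0,5.5,0]],[1,[0,0,0],[0,0,0]]]}'
python3 - <<'E'
from h import *
print(sense()['qpos'].round(2)); togo([.441,-.1874,.18],tilt(11.2,45,1));togo([.441,-.1874,.066],tilt(11.2,45,1))
E
```

```text
clock: 21.18
position: [0.4364, -0.2699, 0.4183]
tool_rot: [0.926, 2.436, 0.419]
force: [-0.2, -0.1, -0.5]
opening: 1.001
grip_force: 0.0
clock: 21.8
position: [0.4364, -0.2699, 0.4183]
tool_rot: [2.016, 1.858, 0.713]
force: [0.8, -0.4, -0.3]
opening: 1.001
grip_force: 0.0
clock: 22.42
position: [0.4364, -0.2698, 0.4184]
tool_rot: [2.837, 0.823, 0.899]
force: [0.2, -0.3, -0.6]
opening: 0.997
grip_force: 0.0
clock: 23.05
position: [0.4351, -0.2705, 0.4172]
tool_rot: [-2.825, -0.28, -1.169]
force: [-0.1, 0.5, 0.3]
opening: 1.008
grip_force: 0.0
[ 1.82 -0.07 -0.88  1.99 -0.92  1.02 -0.  ]
shift cm [-15.18  -8.11  18.33] turn [0.12 0.08 0.16]
shift cm [-23.23  -8.15  26.4 ] turn [0.12 0.08 0.16]
```

```bash
python3 -m crank '{"commands":[[1,[-3,-1.6,3.7],[0,0,0]],[1,[-3,-1.6,3.7],[0,0,0]],[1,[-3,-1.6,3.7],[0,0,0]],[1,[-3,-1.6,3.7],[0,0,0]],[1,[-3,-1.6,3.6],[0,0,0]]]}'
python3 - <<'E'
from h import *
print(sense()['qpos'].round(2)); togo([.441,-.1874,.066],tilt(11.2,45,1))
pic,X=cloud('wrist');cv2.imwrite('pics/w6.png',pic)
from bot import body
q=body(X,(.441,-.1874));t=body(X,(.441,-.1874),.109,.125);print(len(q),cv2.minAreaRect(q[:,:2].astype(np.float32)*1000),t.mean(0))
E
```

```text
clock: 23.68
position: [0.4444, -0.1901, 0.1871]
tool_rot: [-2.819, -0.288, -1.17]
force: [3.4, -68.0, -25.1]
opening: 0.997
grip_force: 0.0
[ 1.82  0.48 -1.32  2.39 -1.03  0.13  0.29]
shift cm [-8.77 -0.36  8.35] turn [-0.22 -0.08  0.36]
3755 ((443.0174255371094, -186.90594482421875), (40.72496032714844, 44.03289031982422), 10.627531051635742) [ 0.44044783 -0.18747826  0.11435177]
```

```bash
cat > kin.py <<'E'
import numpy as np
from scipy.spatial.transform import Rotation as R
from scipy.optimize import least_squares
def fk(q,p,S):
    # axes alternately z,y,z,y,z,y,z with signs S; p: link offsets
    T=R.identity();o=np.array([0,0,p[0]]);ax='zyzyzyz'
    d=[(0,0,0),(p[1],0,p[2]),(0,0,0),(p[3],0,p[4]),(0,0,0),(p[5],0,p[6]),(0,0,0)]
    for i in range(7):
        T=T*R.from_euler(ax[i],S[i]*(q[i]+p[7+i]));o=o+T.apply(d[i])
    return o,T
if __name__=='__main__':
    D=[([.2263,-.5821,.2494],[-3.08615484e+00,-5.78852974e-01,6.5e-4],[1.1318,.4119,-.0127,1.5971,.0056,1.1343,-.0822]),
    ([.4386,.2827,.2682],[2.155,2.285,0],[.08,.36,-.95,1.78,.32,1.17,-.9]),
    ([.4402,.1382,.2386],[.107,-3.139,-.001],[.62,.4,-1.27,1.94,.43,1.12,.82]),
    ([.4386,.1378,.1068],[-.105,3.139,0],[.43,.56,-1.07,2.08,.65,.88,.62]),
    ([.697,.1548,.3203],[-.104,3.137,.001],[.26,.73,-1.05,1.2,.62,1.52,.95]),
    ([.3886,.132,.4229],[-.107,3.135,0],[1.07,-.1,-1.35,1.73,-.09,1.43,1.37]),
    ([.4389,-.2723,.419],[.541,3.094,.014],[1.29,.26,-1.02,1.54,.21,1.47,1.49]),
    ([.4374,-.2678,.4184],[-.265,2.536,.07],[1.64,-.05,-.83,1.88,-.62,1.03,2.84]),
    ([.4351,-.2705,.4172],[-2.825,-.28,-1.169],[1.82,-.07,-.88,1.99,-.92,1.02,0])]
    import itertools
    best=None
    for s in itertools.product([1,-1],repeat=5):
        S=[-1,1,s[0],s[1],s[2],s[3],s[4]]
        def res(p):
            r=[]
            for P,w,q in D:
                o,T=fk(q,p,S);r+=list((o-P)*3)+list((T*R.from_rotvec(w).inv()).as_rotvec()*.5)
            return r
        for off in(0,np.pi/2,-np.pi/2,np.pi):
            x0=np.array([.3,0,.4,0,.4,0,.25,0,0,0,0,0,0,off]);f=least_squares(res,x0,max_nfev=60)
            if best is None or f.cost<best[0]: best=(f.cost,S,f.x)
    print(best[0],best[1],best[2].round(4).tolist());np.save('kin.npy',np.r_[best[1],best[2]])
E
time python3 kin.py
python3 - <<'E'
from h import *
from kin import fk
k=np.load('kin.npy');s=sense();o,T=fk(s['qpos'],k[7:],k[:7]);print(s['force'],s['qpos'].round(3),s['tau'].round(1));print(o,s['position'],(T.inv()*R.from_rotvec(s['tool_rot'])).magnitude())
E
```

```text
0.004216501900254234 [-1, 1, 1, 1, -1, -1, -1] [0.2444, -0.0, -0.5546, 0.011, 0.4491, -0.0159, 0.3021, 0.0196, -3.1365, 0.0411, 3.1364, -3.1439, 0.0022, 1.6249]
[-5.72514818  8.59821485 -4.69476773] [ 1.812  0.499 -1.321  2.396 -1.03   0.135  0.292] [  3.7 -70.4 -15.9 -34.4  -0.7  -6.8  -0.5]
[ 0.43943614 -0.19049404  0.18443839] [ 0.44248896 -0.17935616  0.18319707] 0.03398147256130621
real	2m43.316s
user	2m43.755s
sys	0m0.144s
```

```bash
cat > sim.py <<'E'
import numpy as np
from scipy.spatial.transform import Rotation as R
k=np.load('kin.npy');S=k[:7];p=k[7:]
LO=np.array([-2.95,-.29,-1.47,.14,-1.03,.13,-2.86]);HI=np.array([2.95,1.99,1.44,2.54,4.17,1.85,2.86])
D=[(0,0,0),(p[1],0,p[2]),(0,0,0),(p[3],0,p[4]),(0,0,0),(p[5],0,p[6]),(0,0,0)]
def fk(q):
    T=np.eye(3);o=np.array([0,0,p[0]]);J=[]
    for i in range(7):
        a=S[i]*(q[i]+p[7+i]);c,s=np.cos(a),np.sin(a)
        J.append((S[i]*T[:,2 if i%2==0 else 1],o))
        T=T@(np.array([[c,-s,0],[s,c,0],[0,0,1]]) if i%2==0 else np.array([[c,0,s],[0,1,0],[-s,0,c]]));o=o+T@np.array(D[i])
    return o,T,np.array([np.r_[np.cross(a,o-x),a] for a,x in J]).T
def step(q,P,Rm,qn=None,kn=0,n=4):
    for _ in range(n):
        o,T,J=fk(q);e=np.r_[P-o,R.from_matrix(Rm@T.T).as_rotvec()]
        Ji=J.T@np.linalg.inv(J@J.T+1e-4*np.eye(6));dq=Ji@e
        if kn: dq=dq+kn*(np.eye(7)-Ji@J)@(qn-q)
        q=np.clip(q+dq,LO+.005,HI-.005)
    return q
def run(q,rows,**kw):
    P,T,_=fk(q)
    for sh,tu in rows:
        P=P+T@np.array(sh)/100;T=T@R.from_rotvec(np.radians(tu)).as_matrix();q=step(q,P,T,**kw)
    return q
if __name__=='__main__':
    q0=np.array([1.1318,.4119,-.0127,1.5971,.0056,1.1343,-.0822])
    r1=[([0,0,0],[0,0,-10.3])]*7+[([4.5,1.6,0],[0,0,0])]*16+[([4.5,1.4,0],[0,0,0])]*3
    # then to pose knob.py
    A=[.4386,.2827,.2682];
    mid=.5*(LO+HI)
    for name,kw in(('minnorm',{}),('home.02',dict(qn=q0,kn=.02)),('home.1',dict(qn=q0,kn=.1)),('mid.02',dict(qn=mid,kn=.02)),('mid.1',dict(qn=mid,kn=.1))):
        q=run(q0,r1,**kw);print(name,q.round(2))
        q=run(q,[([0,-1,0],[0,0,0])]*5,**kw)
        q=run(q,[([-3,0,0],[0,0,0])]*1+[([-3.6,0,0],[0,0,0])]*4+[([0,0,0],[0,0,-10])]*9,**kw);a=q.round(2)
        q=run(q,[([0,0,3],[0,0,0])]*5,**kw);print('   w3-ish obs[.62,.4,-1.27,1.94,.43,1.12,.82]',a,fk(q)[0].round(3),'low obs [.43,.56,-1.07,2.08,.65,.88,.62]',q.round(2))
E
python3 sim.py
```

```text
minnorm [-0.04  0.45 -0.81  1.69  0.34  1.15 -0.88]
   w3-ish obs[.62,.4,-1.27,1.94,.43,1.12,.82] [ 0.6   0.36 -1.2   1.94  0.37  1.1   0.88] [0.441 0.13  0.094] low obs [.43,.56,-1.07,2.08,.65,.88,.62] [ 0.38  0.55 -0.98  2.1   0.62  0.81  0.65]
home.02 [-0.1   0.43 -0.71  1.69  0.28  1.14 -0.83]
   w3-ish obs[.62,.4,-1.27,1.94,.43,1.12,.82] [ 0.42  0.27 -0.93  1.93  0.24  1.06  1.03] [0.441 0.13  0.094] low obs [.43,.56,-1.07,2.08,.65,.88,.62] [ 0.27  0.49 -0.8   2.09  0.49  0.75  0.79]
home.1 [-0.17  0.41 -0.61  1.69  0.23  1.13 -0.78]
   w3-ish obs[.62,.4,-1.27,1.94,.43,1.12,.82] [ 0.43  0.27 -0.94  1.93  0.24  1.06  1.02] [0.441 0.13  0.094] low obs [.43,.56,-1.07,2.08,.65,.88,.62] [ 0.29  0.5  -0.84  2.09  0.52  0.76  0.76]
mid.02 [-0.23  0.39 -0.52  1.69  0.19  1.12 -0.75]
   w3-ish obs[.62,.4,-1.27,1.94,.43,1.12,.82] [ 0.22  0.22 -0.66  1.93  0.15  1.05  1.12] [0.441 0.13  0.094] low obs [.43,.56,-1.07,2.08,.65,.88,.62] [ 0.16  0.45 -0.65  2.09  0.39  0.72  0.89]
mid.1 [-0.28  0.39 -0.46  1.69  0.17  1.11 -0.72]
   w3-ish obs[.62,.4,-1.27,1.94,.43,1.12,.82] [ 0.2   0.22 -0.63  1.93  0.14  1.05  1.13] [0.442 0.13  0.094] low obs [.43,.56,-1.07,2.08,.65,.88,.62] [ 0.3   0.5  -0.85  2.09  0.53  0.77  0.75]
```

```bash
cat > scan.py <<'E'
from sim import *
from h import tilt,c2w
rng=np.random.default_rng(0)
def best(P,Rm,N=60):
    b=(-1,None)
    for _ in range(N):
        q=LO+rng.random(7)*(HI-LO); q[2]*=.6
        for _ in range(40):
            o,T,J=fk(q);e=np.r_[P-o,R.from_matrix(Rm@T.T).as_rotvec()];n=np.linalg.norm(e)
            if n<1e-4:break
            dq=J.T@np.linalg.inv(J@J.T+1e-3*np.eye(6))@e+.1*(np.eye(7)-np.linalg.pinv(J)@J)@(.5*(LO+HI)-q)
            q=np.clip(q+np.clip(dq,-.4,.4),LO+.02,HI-.02)
        if n<3e-3:
            m=min((q-LO).min(),(HI-q).min())
            if m>b[0]:b=(m,q)
    return b
if __name__=='__main__':
    for n,c,y in(('yellow',(.441,-.1874),11.2),('green',(.455,-.3613),24.3),('blue',(.5896,-.3438),8)):
        for f in(y,y-90):
            for fl in(0,1):
                for th in(45,):
                    m,q=best(np.array([*c,.066]),tilt(f,th,fl).as_matrix());print(n,f,fl,th,round(m,2),None if q is None else q.round(2),flush=True)
    for y in(-.09,.09):
        for fl in(0,1): m,q=best(c2w(-.015,y,.066),tilt(3.75,45,fl).as_matrix());print('place',y,fl,round(m,2),None if q is None else q.round(2),flush=True)
E
time python3 scan.py
```

```text
yellow 11.2 0 45 0.03 [ 1.64  1.06 -1.38  2.51  2.31  0.5   0.29]
yellow 11.2 1 45 -1 None
yellow -78.8 0 45 0.23 [-0.62  0.69  0.63  2.31  1.2   0.4  -1.09]
yellow -78.8 1 45 0.22 [-0.08  0.58 -0.07  2.32  1.44  0.8   1.86]
green 24.3 0 45 -1 None
green 24.3 1 45 0.27 [ 1.77  1.02 -1.18  2.01  0.28  0.4  -0.44]
green -65.7 0 45 0.22 [ 0.83  0.65 -0.61  2.32  2.06  0.91 -1.09]
green -65.7 1 45 0.2 [0.22 0.58 0.16 2.34 2.28 0.54 1.66]
blue 8 0 45 0.02 [ 1.46  0.95 -1.11  2.02  1.48  0.15  1.11]
blue 8 1 45 -1 None
blue -82 0 45 0.64 [ 0.26  0.71 -0.14  1.9   1.39  0.8  -0.86]
blue -82 1 45 0.6 [ 0.39  0.73 -0.32  1.9   1.46  0.91  2.26]
place -0.09 0 0.07 [ 0.65  0.91 -1.18  2.47  2.37  1.03 -0.61]
place -0.09 1 0.06 [ 0.05  0.56 -0.29  2.48  2.91  0.69  1.74]
place 0.09 0 0.19 [ 0.04  0.79 -0.96  2.35  2.15  1.06 -0.89]
place 0.09 1 0.18 [-0.47  0.58 -0.25  2.36  2.35  0.68  1.85]
real	0m20.324s
user	0m20.876s
sys	0m0.108s
```

```bash
cat > scan2.py <<'E'
from scan import *
for th in(60,70,80):
    for n,c,y in(('yellow',(.441,-.1874),11.2),('green',(.455,-.3613),24.3),('blue',(.5896,-.3438),8)):
        for f in(y,y-90,y+90,y+180):
            for fl in(0,1):
                m,q=best(np.array([*c,.055]),tilt(f,th,fl).as_matrix(),30)
                if m>.1:print(th,n,f,fl,round(m,2),q.round(2),flush=True)
    for y in(-.09,.0,.09):
        for f in(3.75,183.75):
            for fl in(0,1):
                m,q=best(c2w(0,y,.066),tilt(f,90-th,fl).as_matrix(),30)
                if m>.1: print(th,'place',y,f,fl,round(m,2),q.round(2),flush=True)
E
time python3 scan2.py
```

```text
60 yellow -78.8 0 0.21 [-0.32  0.77  0.09  2.33  1.53  0.96 -1.57]
60 yellow -78.8 1 0.21 [-0.27  0.77  0.03  2.33  1.54  1.    1.57]
60 yellow 101.2 0 0.32 [ 0.69  0.92 -0.    1.66 -0.56  1.53 -1.93]
60 yellow 101.2 1 0.5 [ 1.23  1.13 -0.9   1.66 -0.    1.35  0.6 ]
60 yellow 191.2 0 0.25 [-0.03  0.99  0.3   1.53  0.17  1.6  -1.18]
60 green 24.3 1 0.22 [ 1.9   1.28 -1.25  2.02  0.19  0.37 -0.17]
60 green -65.7 0 0.14 [ 0.66  0.83 -0.49  2.4   2.28  1.31 -1.41]
60 green -65.7 1 0.13 [0.1  0.79 0.22 2.41 2.41 0.94 1.33]
60 green 204.3 0 0.37 [ 0.14  1.02  0.28  1.44  0.46  1.48 -0.98]
60 green 204.3 1 0.14 [ 0.51  1.02 -0.34  1.45  0.82  1.71  1.85]
60 blue 8 0 0.15 [ 1.64  1.33 -1.32  2.11  2.42  0.28  0.5 ]
60 blue 8 1 0.11 [0.1  1.22 1.07 2.07 4.05 1.74 0.75]
60 blue -82 0 0.6 [ 0.21  0.83 -0.16  1.94  1.66  1.06 -1.19]
60 blue -82 1 0.6 [ 0.14  0.83 -0.07  1.94  1.63  1.01  1.95]
60 blue 98 1 0.11 [ 1.05  1.3  -0.84  0.98 -0.02  1.74  0.57]
60 place -0.09 3.75 0 0.26 [ 0.45  0.59 -0.84  2.28  1.87  0.46 -0.31]
60 place -0.09 183.75 0 0.48 [-0.12  0.81 -0.02  1.48 -0.02  1.37 -1.63]
[... 2905 characters left out ...]
73 -0.07  0.95 -1.59]
80 place -0.09 183.75 1 0.6 [ 0.41  0.79 -0.87  1.74  0.6   1.08  0.95]
80 place 0.0 3.75 0 0.56 [ 0.27  0.65 -0.86  1.98  0.87  0.69  0.53]
80 place 0.0 3.75 1 0.37 [-0.21  0.51 -0.16  1.97  0.21  0.5  -2.02]
80 place 0.0 183.75 0 0.83 [-0.13  0.65 -0.23  1.71  0.1   0.96 -1.9 ]
80 place 0.0 183.75 1 0.58 [ 0.27  0.81 -0.89  1.72  0.59  1.09  0.81]
80 place 0.09 3.75 0 0.62 [ 0.1   0.69 -0.85  1.91  0.89  0.75  0.38]
80 place 0.09 3.75 1 0.41 [-0.39  0.54 -0.13  1.9   0.22  0.54 -2.18]
80 place 0.09 183.75 0 0.85 [-0.42  0.67  0.    1.65 -0.09  0.98 -1.87]
80 place 0.09 183.75 1 0.58 [ 0.12  0.84 -0.89  1.66  0.58  1.11  0.69]
real	1m10.917s
user	1m11.455s
sys	0m0.096s
```

```bash
cat > plan.py <<'E'
from sim import *
from h import tilt,c2w,down,sense
rng=np.random.default_rng(1)
def seg(q,P,T,P2=None,T2=None):
    """pure translation or rotation; returns q,P,T,(text),minmargin"""
    if P2 is not None:
        d=T.T@(P2-P)*100;n=max(1,int(np.ceil(np.abs(d).max()/5)));rows=[(d/n,np.zeros(3))]*n
    else:
        w=np.degrees(R.from_matrix(T.T@T2).as_rotvec());n=max(1,int(np.ceil(np.abs(w).max()/10)));rows=[(np.zeros(3),w/n)]*n
    m=9
    for sh,tu in rows:
        P=P+T@sh/100;T=T@R.from_rotvec(np.radians(tu)).as_matrix();q=step(q,P,T,n=3);m=min(m,(q-LO).min(),(HI-q).min())
        o,A,_=fk(q)
        if np.linalg.norm(o-P)>.004: m=-1;break
    return q,P,T,(n,rows[0][0].round(2).tolist(),rows[0][1].round(2).tolist(),q.round(2).tolist()),m
def path(q,acts,P=None,T=None,stop=.0):
    if P is None: P,T,_=fk(q)
    L=[];m=9
    for k,v in acts:
        q,P,T,t,mm=seg(q,P,T,**({'P2':np.array(v)} if k=='t' else {'T2':v}));L.append((k,t,round(mm,2)));m=min(m,mm)
        if m<stop:break
    return m,q,L
def search(q,final_acts,N=200,zr=(.33,.47),xr=(.35,.6),yr=(-.35,.15),goalm=.2,tgt=None):
    b=(-2,)
    for i in range(N):
        P0,T0,_=fk(q);acts=[]
        nv=rng.integers(0,3)
        for _ in range(nv):
            if rng.random()<.8: acts.append(('t',[rng.uniform(*xr),rng.uniform(*yr),rng.uniform(*zr)]))
            acts.append(('r',tilt(rng.uniform(-180,180),rng.uniform(0,50),int(rng.integers(2))).as_matrix()))
        m,q2,L=path(q,acts+final_acts,stop=max(b[0],0))
        if m>b[0]: b=(m,q2,L)
        if m>goalm:break
    return b
def show(b):
    print('margin',b[0])
    for k,t,m in (b[2] if len(b)>2 else []): print(k,*t,m)
E
cat > p1.py <<'E'
from plan import *
s=sense();q=s['qpos'];c=np.array([.5896,-.3438])
for fl in(0,1):
    T=tilt(-82,60,fl).as_matrix()
    for order in(0,1):
        pre=np.array([*c,.30]);fin=[('t',pre),('r',T)] if order else [('r',T),('t',pre)]
        show(search(q,[('t',[.45,-.2,.40])]*1+[]+fin+[('t',[*c,.058])],N=150));print(fl,order,flush=True)
E
time timeout 500 python3 p1.py
```

```text
margin 0.19390411134555163
r 6 [0.0, 0.0, 0.0] [3.46, -7.57, -9.64] [0.76, 0.31, -0.58, 1.98, 0.32, 0.92, -0.32] 0.19
t 5 [-0.5, 0.26, -4.28] [0.0, 0.0, 0.0] [0.84, 0.14, -0.62, 1.64, 0.17, 1.39, -0.13] 0.43
r 6 [0.0, 0.0, 0.0] [-2.51, -8.96, -3.93] [0.47, 0.13, -0.75, 2.04, 1.17, 1.4, -0.61] 0.38
t 4 [0.14, 2.96, 4.75] [0.0, 0.0, 0.0] [0.54, 0.5, -0.62, 1.84, 1.47, 1.28, -0.67] 0.49
t 5 [4.19, 0.0, 2.42] [0.0, 0.0, 0.0] [0.45, 0.88, -0.5, 1.94, 1.76, 1.3, -1.15] 0.55
0 0
margin 0.21757106098928303
r 1 [0.0, 0.0, 0.0] [5.35, -8.08, -6.37] [1.48, 0.29, -0.89, 2.28, -0.81, 0.46, 0.13] 0.22
t 4 [3.36, 0.31, -4.21] [0.0, 0.0, 0.0] [1.56, -0.07, -0.81, 1.95, -0.72, 1.07, -0.17] 0.22
t 4 [0.16, 4.56, 3.25] [0.0, 0.0, 0.0] [1.3, 0.46, -0.81, 1.67, -0.3, 0.78, -0.44] 0.38
r 9 [0.0, 0.0, 0.0] [-1.94, -8.87, -9.46] [0.36, 0.46, -0.37, 1.84, 1.4, 1.17, -0.65] 0.68
t 5 [4.19, 0.0, 2.42] [0.0, 0.0, 0.0] [0.29, 0.84, -0.28, 1.94, 1.69, 1.14, -1.17] 0.6
0 1
margin -1
t 4 [3.96, 0.27, -3.67] [0.0, 0.0, 0.0] [2.04, 0.04, -1.32, 2.25, -1.03, 0.69, 0.15] -1
1 0
margin 0.20951747890920847
r 7 [0.0, 0.0, 0.0] [0.34, -9.28, -1.64] [0.5, 0.43, -0.38, 1.83, 0.36, 1.23, -1.22] 0.21
t 3 [-1.34, -1.6, -4.88] [0.0, 0.0, 0.0] [0.47, 0.26, -0.43, 1.68, 0.27, 1.53, -1.18] 0.32
r 14 [0.0, 0.0, 0.0] [-2.09, 0.54, -9.3] [0.82, 0.05, -0.6, 1.87, 0.05, 1.14, 1.36] 0.34
t 2 [-2.25, -2.34, -3.03] [0.0, 0.0, 0.0] [0.87, 0.08, -0.56, 1.69, 0.05, 1.29, 1.46] 0.35
t 4 [-4.42, -1.84, 2.9] [0.0, 0.0, 0.0] [0.82, 0.49, -0.52, 1.41, 0.23, 1.21, 1.44] 0.47
r 12 [0.0, 0.0, 0.0] [4.86, 3.13, -9.36] [0.48, 0.48, -0.53, 1.84, 1.45, 1.24, 2.48] 0.38
t 5 [-4.19, -0.0, 2.42] [0.0, 0.0, 0.0] [0.39, 0.87, -0.42, 1.94, 1.73, 1.24, 1.98] 0.49
1 1
real	0m6.940s
user	0m7.196s
sys	0m0.191s
```

```bash
python3 -m crank '{"commands":[[1,[0,0,0],[3.46,-7.57,-9.64]],[1,[0,0,0],[3.46,-7.57,-9.64]],[1,[0,0,0],[3.46,-7.57,-9.64]],[1,[0,0,0],[3.46,-7.57,-9.64]],[1,[0,0,0],[3.46,-7.57,-9.64]]]}'
python3 -m crank '{"commands":[[1,[0,0,0],[3.46,-7.57,-9.64]],[1,[-0.5,0.26,-4.3],[0,0,0]],[1,[-0.5,0.26,-4.3],[0,0,0]],[1,[-0.5,0.26,-4.3],[0,0,0]],[1,[-0.5,0.26,-4.3],[0,0,0]]]}'
python3 -m crank '{"commands":[[1,[-0.5,0.26,-4.3],[0,0,0]],[1,[0,0,0],[0,0,0]],[1,[0,0,0],[0,0,0]],[1,[0,0,0],[0,0,0]],[1,[0,0,0],[0,0,0]]]}'
python3 - <<'E'
from h import *
from plan import *
print(sense()['qpos'].round(2)); togo([.5896,-.3438,.30],tilt(-82,60,0))
show(path(sense()['qpos'],[('r',tilt(-82,60,0).as_matrix()),('t',[.5896,-.3438,.30]),('t',[.5896,-.3438,.058])]))
E
```

```text
clock: 24.35
position: [0.4472, -0.1907, 0.1851]
tool_rot: [2.793, 1.358, 0.354]
force: [-0.1, 0.9, -0.1]
opening: 0.999
grip_force: 0.0
clock: 24.98
position: [0.4266, -0.2174, 0.3563]
tool_rot: [2.693, 1.544, 0.165]
force: [1.0, -1.1, 0.1]
opening: 1.004
grip_force: 0.0
clock: 25.6
position: [0.4206, -0.2234, 0.3938]
tool_rot: [2.699, 1.55, 0.164]
force: [0.5, -0.7, -0.2]
opening: 0.997
grip_force: 0.0
[ 0.99  0.05 -0.57  1.74 -0.05  1.28 -0.09]
shift cm [-2.66 19.92 10.7 ] turn [-15.02 -60.54 -37.72]
margin 0.2994577298537843
r 7 [0.0, 0.0, 0.0] [-2.17, -8.63, -5.45] [0.61, 0.09, -0.86, 2.11, 1.16, 1.36, -0.62] 0.3
t 4 [0.06, 3.69, 4.57] [0.0, 0.0, 0.0] [0.62, 0.52, -0.73, 1.85, 1.5, 1.33, -0.67] 0.48
t 5 [4.19, 0.0, 2.42] [0.0, 0.0, 0.0] [0.51, 0.91, -0.59, 1.94, 1.79, 1.36, -1.13] 0.49
```

Simulator agrees with the arm. Continuing.

```bash
python3 -m crank '{"commands":[[1,[0,0,0],[-2.17,-8.63,-5.45]],[1,[0,0,0],[-2.17,-8.63,-5.45]],[1,[0,0,0],[-2.17,-8.63,-5.45]],[1,[0,0,0],[-2.17,-8.63,-5.45]],[1,[0,0,0],[-2.17,-8.63,-5.45]]]}'
python3 -m crank '{"commands":[[1,[0,0,0],[-2.17,-8.63,-5.45]],[1,[0,0,0],[-2.17,-8.63,-5.45]],[1,[0,3.7,4.5],[0,0,0]],[1,[0,3.7,4.5],[0,0,0]],[1,[0,3.7,4.5],[0,0,0]]]}'
python3 -m crank '{"commands":[[1,[0,3.7,4.5],[0,0,0]],[1,[0,0,0],[0,0,0]],[1,[0,0,0],[0,0,0]],[1,[0,0,0],[0,0,0]],[1,[0,0,0],[0,0,0]]]}'
python3 - <<'E'
from h import *
print(sense()['qpos'].round(2)); togo([.5896,-.3438,.30],tilt(-82,60,0));togo([.5896,-.3438,.058],tilt(-82,60,0))
pic,X=cloud('wrist');cv2.imwrite('pics/w7.png',pic)
from bot import body
for c in((.5896,-.3438),(.455,-.3613)):
    for n in('scene','wrist'):
        Y=X if n=='wrist' else cloud('scene')[1]
        t=body(Y,c,.109,.125); print(n,len(t),t.mean(0).round(4) if len(t) else '')
E
```

```text
clock: 26.22
position: [0.4214, -0.223, 0.3948]
tool_rot: [1.817, 1.702, -0.604]
force: [0.1, 0.0, -0.6]
opening: 1.001
grip_force: 0.0
clock: 26.85
position: [0.5494, -0.3236, 0.3254]
tool_rot: [1.445, 1.677, -0.833]
force: [0.0, 0.7, 0.3]
opening: 0.998
grip_force: 0.0
clock: 27.48
position: [0.59, -0.3553, 0.3057]
tool_rot: [1.445, 1.675, -0.832]
force: [0.3, 0.4, 0.0]
opening: 0.998
grip_force: 0.0
[ 0.59  0.52 -0.73  1.85  1.47  1.4  -0.64]
shift cm [ 1.07  0.13 -0.71] turn [0.48 0.02 0.16]
shift cm [22.03  0.08 11.39] turn [0.48 0.02 0.16]
scene 57 [ 0.5927 -0.3405  0.1142]
wrist 0 
scene 46 [ 0.4573 -0.3579  0.1141]
wrist 0
```

```bash
python3 -m crank '{"commands":[[1,[4.4,0,2.3],[0,0,0]],[1,[4.4,0,2.3],[0,0,0]],[1,[4.4,0.1,2.3],[0,0,0]],[1,[4.4,0,2.3],[0,0,0]],[1,[4.4,0,2.2],[0,0,0]]]}'
python3 -m crank '{"commands":[[1,[0,0,0],[0,0,0]],[0,[0,0,0],[0,0,0]],[0,[0,0,0],[0,0,0]],[0,[0,0,0],[0,0,0]],[0,[0,0,0],[0,0,0]]]}'
python3 - <<'E'
from h import *
s=sense();print(s['qpos'].round(2),s['force'].round(1),s['grip_force'],s['opening']);togo([.5896,-.3438,.058],tilt(-82,60,0))
cv2.imwrite('pics/s8.png',cv2.resize(capture('scene')[0][130:290,150:350],None,fx=3,fy=3))
E
```

```text
clock: 28.25
position: [0.5896, -0.3446, 0.0558]
tool_rot: [1.446, 1.675, -0.833]
force: [1.1, -0.0, 0.6]
opening: 1.001
grip_force: 0.0
clock: 28.88
position: [0.5905, -0.345, 0.0599]
tool_rot: [1.445, 1.671, -0.833]
force: [-1.0, 1.5, 7.1]
opening: 0.508
grip_force: 60.7
[ 0.47  0.92 -0.6   1.93  1.73  1.43 -1.09] [-1.   1.5  7.1] 60.72884559631348 0.507807476970686
shift cm [ 0.23 -0.07 -0.02] turn [0.48 0.15 0.04]
```

View pics/s8.png

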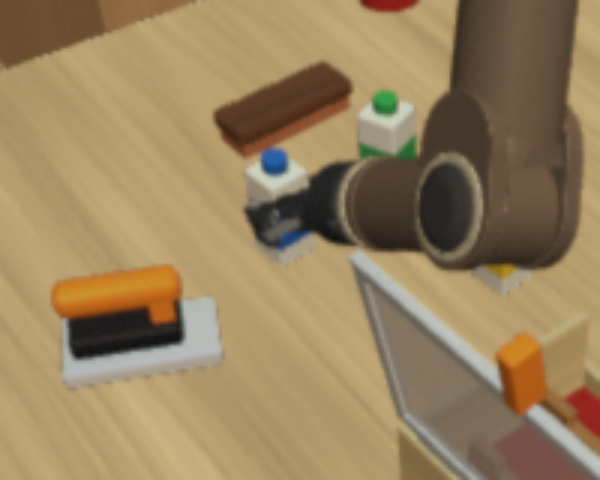

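Blue is held, with fingers on its body at crop (280,215). Planning the transfer.

```bash
cat > p2.py <<'E'
from plan import *
import sys,time
def place(fl,cy,f=3.75,thp=30,tx=-.009,N=150,lift=.28,goal=.2):
    q=sense()['qpos'];P,T0,_=fk(q)
    T=tilt(f,thp,fl).as_matrix();b=(-2,)
    m0,q1,L0=path(q,[('t',[P[0],P[1],lift])])
    for pre in([('r',T),('t',c2w(tx,cy,.26))],[('t',c2w(tx-.05,cy-.05,.32)),('r',T),('t',c2w(tx,cy,.26))]):
        r=search(q1,pre+[('t',c2w(tx,cy,.064))],N=N,xr=(.38,.52),yr=(-.3,.15),zr=(.28,.42),goalm=goal)
        if len(r)>1 and r[0]>b[0]: b=r
    print('cradle y',cy,'lift',L0);show(b)
if __name__=='__main__':
    for cy in(.09,0,-.09): place(1,cy)
E
timeout 400 python3 p2.py
```

```text
cradle y 0.09 lift [('t', (4, [-4.72, -0.34, -2.55], [0.0, 0.0, 0.0], [0.56, 0.57, -0.72, 1.86, 1.51, 1.42, -0.7]), np.float64(0.42))]
margin 0.004999999999999893
r 10 [0.0, 0.0, 0.0] [2.49, 7.16, 9.94] [1.37, 0.47, -1.07, 1.76, 0.21, 0.67, -1.18] 0.4
t 12 [-0.09, -4.66, 0.14] [0.0, 0.0, 0.0] [0.1, 0.24, -0.83, 1.99, 0.77, 0.64, -2.72] 0.14
t 4 [-2.45, -0.0, 4.24] [0.0, 0.0, 0.0] [-0.73, 0.5, 0.16, 2.19, 1.62, 0.14, -2.86] 0.0
cradle y 0 lift [('t', (4, [-4.72, -0.34, -2.55], [0.0, 0.0, 0.0], [0.56, 0.57, -0.72, 1.86, 1.51, 1.42, -0.7]), np.float64(0.42))]
margin 0.004999999999999893
t 5 [0.01, -2.97, -4.61] [0.0, 0.0, 0.0] [0.45, 0.16, -0.92, 2.07, 1.1, 1.59, -0.68] 0.26
r 4 [0.0, 0.0, 0.0] [4.04, 8.49, 5.37] [0.69, 0.12, -0.82, 1.77, 0.53, 1.51, -0.55] 0.29
r 7 [0.0, 0.0, 0.0] [-0.19, 7.27, 9.95] [1.0, -0.23, -0.43, 2.03, -0.5, 0.96, -0.72] 0.06
t 6 [1.04, -4.57, 3.26] [0.0, 0.0, 0.0] [0.54, 0.23, -1.1, 2.06, 0.74, 0.58, -2.54] 0.06
t 4 [-2.45, 0.0, 4.24] [0.0, 0.0, 0.0] [0.17, 0.56, -0.75, 2.27, 1.81, 0.51, -2.86] 0.0
cradle y -0.09 lift [('t', (4, [-4.72, -0.34, -2.55], [0.0, 0.0, 0.0], [0.56, 0.57, -0.72, 1.86, 1.51, 1.42, -0.7]), np.float64(0.42))]
margin -1
t 6 [1.86, -0.78, -4.64] [0.0, 0.0, 0.0] [0.14, 0.51, -0.87, 1.91, 1.15, 1.8, -0.95] 0.05
r 9 [0.0, 0.0, 0.0] [-2.35, 8.91, -9.05] [0.7, 0.83, -1.29, 1.41, 0.39, 1.85, 0.83] -1
```

```bash
python3 -m crank '{"commands":[[1,[0,0,0],[0,0,0]],[1,[0,0,0],[0,0,0]],[1,[0,0,0],[0,0,0]],[1,[-2,0,-1.2],[0,0,0]],[1,[-5,0,-2.9],[0,0,0]]]}'
python3 -m crank '{"commands":[[1,[-5,0,-2.9],[0,0,0]],[1,[-5,0,-2.9],[0,0,0]],[1,[-4,0,-2.3],[0,0,0]],[1,[0,0,0],[0,0,0]],[1,[0,0,0],[0,0,0]]]}'
cat > p3.py <<'E'
from plan import *
import sys
def pick(c,f,th,fl,h,N=200,goal=.25,zpre=.26,yr=(-.35,0)):
    q=sense()['qpos'];T=tilt(f,th,fl).as_matrix();b=(-2,)
    pre=np.array([*c,zpre])
    for o in([('t',pre),('r',T)],[('r',T),('t',pre)],[('r',T),('t',[.45,-.2,.36]),('t',pre)]):
        r=search(q,o+[('t',[*c,h])],N=N,xr=(.38,.55),yr=yr,zr=(.3,.42),goalm=goal)
        if len(r)>1 and r[0]>b[0]: b=r
    return b
def placesim(q,fl,cy,thp,tx,f=3.75,N=120,goal=.25,h0=.28):
    P,_,_=fk(q);T=tilt(f,thp,fl).as_matrix();b=(-2,)
    m0,q1,L0=path(q,[('t',[P[0],P[1],h0])])
    for pre in([('r',T),('t',c2w(tx,cy,.26))],[('t',c2w(tx-.05,cy-.08,.32)),('r',T),('t',c2w(tx,cy,.26))]):
        r=search(q1,pre+[('t',c2w(tx,cy,.064))],N=N,xr=(.38,.52),yr=(-.3,.15),zr=(.28,.42),goalm=goal)
        if len(r)>1 and r[0]>b[0]: b=(r[0],r[1],L0+r[2])
    return b
E
cat > p4.py <<'E'
from p3 import *
for th in(60,70):
    b=pick((.5896,-.3438),-82,th,1,.058);show(b)
    if len(b)>1:
        for cy in(-.09,0,.09):
            r=placesim(b[1],0,cy,90-th,-.009);print('PLACE',th,cy,round(r[0],2),flush=True)
E
timeout 400 python3 p4.py
```

```text
clock: 29.55
position: [0.5881, -0.344, 0.1357]
tool_rot: [1.446, 1.681, -0.837]
force: [0.5, -0.5, 0.2]
opening: 1.001
grip_force: 0.0
clock: 30.18
position: [0.5888, -0.3442, 0.2993]
tool_rot: [1.446, 1.676, -0.834]
force: [-0.5, 0.4, -0.6]
opening: 1.001
grip_force: 0.0
margin 0.45715506146726037
t 1 [1.94, 1.76, 4.11] [0.0, 0.0, 0.0] [0.57, 0.6, -0.69, 1.84, 1.53, 1.39, -0.7] 0.46
r 18 [0.0, 0.0, 0.0] [-0.05, -0.26, -9.87] [0.61, 0.58, -0.72, 1.88, 1.56, 1.34, 2.38] 0.46
t 4 [-4.37, -0.0, 2.52] [0.0, 0.0, 0.0] [0.52, 0.91, -0.6, 1.94, 1.79, 1.37, 2.01] 0.48
PLACE 60 -0.09 0.02
PLACE 60 0 0.22
PLACE 60 0.09 0.29
margin 0.33520112969941906
t 1 [1.94, 1.76, 4.11] [0.0, 0.0, 0.0] [0.57, 0.6, -0.69, 1.84, 1.53, 1.39, -0.7] 0.46
r 18 [0.0, 0.0, 0.0] [0.81, -0.24, -9.82] [0.5, 0.63, -0.62, 1.92, 1.69, 1.45, 2.24] 0.34
t 4 [-4.75, -0.0, 1.73] [0.0, 0.0, 0.0] [0.43, 0.98, -0.52, 1.94, 1.86, 1.51, 1.9] 0.34
PLACE 70 -0.09 0.18
PLACE 70 0 0.27
PLACE 70 0.09 0.35
```

```bash
python3 -m crank '{"commands":[[1,[1.9,0.1,-1.1],[0,0,0]],[1,[0,0,0],[0.8,-0.25,-9.8]],[1,[0,0,0],[0.8,-0.25,-9.8]],[1,[0,0,0],[0.8,-0.25,-9.8]],[1,[0,0,0],[0.8,-0.25,-9.8]]]}'
python3 -m crank '{"commands":[[1,[0,0,0],[0.8,-0.25,-9.8]],[1,[0,0,0],[0.8,-0.25,-9.8]],[1,[0,0,0],[0.8,-0.25,-9.8]],[1,[0,0,0],[0.8,-0.25,-9.8]],[1,[0,0,0],[0.8,-0.25,-9.8]]]}'
python3 -m crank '{"commands":[[1,[0,0,0],[0.8,-0.25,-9.8]],[1,[0,0,0],[0.8,-0.25,-9.8]],[1,[0,0,0],[0.8,-0.25,-9.8]],[1,[0,0,0],[0.8,-0.25,-9.8]],[1,[0,0,0],[0.8,-0.25,-9.8]]]}'
python3 -m crank '{"commands":[[1,[0,0,0],[0.8,-0.25,-9.8]],[1,[0,0,0],[0.8,-0.25,-9.8]],[1,[0,0,0],[0.8,-0.25,-9.8]],[1,[0,0,0],[0.8,-0.25,-9.8]],[1,[0,0,0],[0,0,0]]]}'
cat > nx.py <<'E'
from h import *
import sys
a=eval(sys.argv[1]) # (x,y,z),f,th,fl
print(sense()['qpos'].round(2));togo(a[0],tilt(*a[1:]))
E
python3 nx.py '((.5896,-.3438,.058),-82,70,1)'
python3 - <<'E'
from h import *
from bot import body
pic,X=cloud('wrist');Y=cloud('scene')[1]
for c in((.5896,-.3438),(.455,-.3613),(.441,-.1874)):
    for n,Z in(('w',X),('s',Y)):
        t=body(Z,c,.109,.125,.07); q=body(Z,c,.09,.107,.07);print(n,len(t),t.mean(0).round(4) if len(t) else '',len(q),cv2.minAreaRect(q[:,:2].astype(np.float32)*1000) if n=='w' and len(q)>50 else '')
E
```

```text
clock: 30.8
position: [0.587, -0.3251, 0.2864]
tool_rot: [0.871, 2.187, -1.257]
force: [0.7, -0.1, 0.3]
opening: 0.995
grip_force: 0.0
clock: 31.42
position: [0.5871, -0.3251, 0.2864]
tool_rot: [-0.12, 2.598, -1.686]
force: [0.3, 0.6, -1.1]
opening: 0.997
grip_force: 0.0
clock: 32.05
position: [0.5871, -0.3251, 0.2863]
tool_rot: [1.086, -2.037, 1.488]
force: [0.5, -0.1, 0.4]
opening: 0.998
grip_force: 0.0
clock: 32.67
position: [0.5869, -0.3252, 0.2869]
tool_rot: [1.601, -1.413, 1.174]
force: [0.5, 0.7, 0.7]
opening: 0.999
grip_force: 0.0
[ 0.45  0.57 -0.66  1.96  1.6   1.51  2.23]
shift cm [-20.7    1.58   9.84] turn [-3.01  0.78 -2.98]
w 0  0 
s 54 [ 0.5928 -0.3409  0.1139] 146 
w 46 [ 0.4572 -0.3729  0.1142] 229 ((452.1498718261719, -383.7786560058594), (21.6198787689209, 9.600987434387207), 8.501916885375977)
s 45 [ 0.4572 -0.3583  0.1139] 126 
w 0  0 
s 55 [ 0.4433 -0.1843  0.1142] 159
```

```bash
python3 -m crank '{"commands":[[1,[0,0,0],[-3,0.8,-3]],[1,[0,0,0],[0,0,0]],[1,[0,0,0],[0,0,0]],[1,[0,0,0],[0,0,0]],[1,[0,0,0],[0,0,0]]]}'
python3 nx.py '((.5896,-.3438,.058),-82,70,1)'
```

```text
clock: 33.4
position: [0.5873, -0.3252, 0.289]
tool_rot: [1.58, -1.375, 1.11]
force: [-0.8, -0.8, 0.4]
opening: 0.997
grip_force: 0.0
[ 0.43  0.59 -0.65  1.92  1.57  1.56  2.3 ]
shift cm [-21.08   0.08   9.62] turn [-0.06 -0.09 -0.12]
```

```bash
python3 -m crank '{"commands":[[1,[-4.2,0,2],[0,0,0]],[1,[-4.2,0.1,2],[0,0,0]],[1,[-4.2,0,1.9],[0,0,0]],[1,[-4.2,0,1.9],[0,0,0]],[1,[-4.2,0,1.8],[0,0,0]]]}'
python3 -m crank '{"commands":[[1,[0,0,0],[0,0,0]],[0,[0,0,0],[0,0,0]],[0,[0,0,0],[0,0,0]],[0,[0,0,0],[0,0,0]],[0,[0,0,0],[0,0,0]]]}'
python3 nx.py '((.5896,-.3438,.058),-82,70,1)'
cat > p5.py <<'E'
from p3 import *
q=sense()['qpos']
show(placesim(q,0,.09,20,-.010,N=250,goal=.34))
E
timeout 300 python3 p5.py
```

```text
clock: 34.02
position: [0.5895, -0.344, 0.0574]
tool_rot: [1.58, -1.375, 1.111]
force: [0.6, -0.8, -0.5]
opening: 1.0
grip_force: 0.0
clock: 34.65
position: [0.5904, -0.3438, 0.0613]
tool_rot: [1.578, -1.375, 1.114]
force: [-1.4, 2.1, 7.8]
opening: 0.51
grip_force: 61.1
[ 0.37  0.99 -0.52  1.93  1.78  1.58  1.94]
shift cm [-0.31  0.08  0.11] turn [-0.12 -0.25 -0.23]
margin 0.3636418439935609
t 5 [4.09, 0.28, -1.33] [0.0, 0.0, 0.0] [0.44, 0.62, -0.62, 1.91, 1.62, 1.54, 2.3] 0.27
r 8 [0.0, 0.0, 0.0] [-3.49, -8.94, 5.93] [1.04, 0.61, -0.94, 1.44, 0.44, 1.29, 2.45] 0.36
t 8 [-3.41, 4.85, -0.3] [0.0, 0.0, 0.0] [0.52, 0.31, -1.09, 1.74, 0.28, 1.2, 1.73] 0.38
r 5 [0.0, 0.0, 0.0] [1.68, -3.18, 8.14] [0.49, 0.08, -0.97, 1.93, 0.25, 0.84, 1.05] 0.37
t 2 [-1.32, 4.0, 3.67] [0.0, 0.0, 0.0] [0.2, 0.33, -0.94, 1.87, 0.61, 0.84, 0.61] 0.48
t 4 [1.68, -0.0, 4.6] [0.0, 0.0, 0.0] [-0.1, 0.56, -0.6, 2.06, 1.08, 0.5, 0.12] 0.37
```

```bash
python3 -m crank '{"commands":[[0,[4.1,0.2,-1.4],[0,0,0]],[0,[4.1,0.2,-1.4],[0,0,0]],[0,[4.1,0.2,-1.4],[0,0,0]],[0,[4.1,0.2,-1.4],[0,0,0]],[0,[4.1,0.2,-1.4],[0,0,0]]]}'
python3 -m crank '{"commands":[[0,[0,0,0],[-3.5,-8.9,5.9]],[0,[0,0,0],[-3.5,-8.9,5.9]],[0,[0,0,0],[-3.5,-8.9,5.9]],[0,[0,0,0],[-3.5,-8.9,5.9]],[0,[0,0,0],[-3.5,-8.9,5.9]]]}'
python3 -m crank '{"commands":[[0,[0,0,0],[-3.5,-8.9,5.9]],[0,[0,0,0],[-3.5,-8.9,5.9]],[0,[0,0,0],[-3.5,-8.9,5.9]],[0,[0,0,0],[0,0,0]],[0,[0,0,0],[0,0,0]]]}'
cat > p6.py <<'E'
from p3 import *
import sys
cy,tx,thp=eval(sys.argv[1]);q=sense()['qpos'];T=tilt(3.75,thp,0).as_matrix();b=(-2,)
for o in([('r',T),('t',c2w(tx,cy,.26))],[('t',c2w(tx-.05,cy-.08,.32)),('r',T),('t',c2w(tx,cy,.26))],[('t',c2w(tx,cy,.26)),('r',T)]):
    r=search(q,o+[('t',c2w(tx,cy,.064))],N=120,xr=(.38,.52),yr=(-.3,.15),zr=(.28,.42),goalm=.36)
    if len(r)>1 and r[0]>b[0]+.02: b=r
show(b)
s=sense();print(s['qpos'].round(2),s['opening'],s['grip_force'])
E
python3 p6.py '(.09,-.011,20)'
```

```text
clock: 35.28
position: [0.5794, -0.349, 0.277]
tool_rot: [1.581, -1.375, 1.11]
force: [0.2, -0.3, -1.7]
opening: 0.511
grip_force: 61.3
clock: 35.9
position: [0.5801, -0.3483, 0.2765]
tool_rot: [1.531, -2.397, 0.52]
force: [-1.0, 0.3, -3.0]
opening: 0.508
grip_force: 61.3
clock: 36.52
position: [0.5797, -0.3479, 0.2752]
tool_rot: [-1.275, 2.788, -0.016]
force: [-0.1, 1.4, -1.6]
opening: 0.504
grip_force: 61.4
margin 0.3421032626650115
t 4 [-3.44, 4.94, -1.25] [0.0, 0.0, 0.0] [1.0, 0.31, -1.05, 1.72, 0.27, 1.2, 2.32] 0.36
r 11 [0.0, 0.0, 0.0] [-0.42, 0.72, 9.46] [0.7, 0.31, -0.64, 1.64, 0.1, 1.32, 0.67] 0.47
r 6 [0.0, 0.0, 0.0] [-1.19, -3.98, -9.81] [1.01, 0.09, -0.83, 1.91, -0.05, 0.83, 1.87] 0.38
t 8 [-0.34, 4.39, 0.94] [0.0, 0.0, 0.0] [0.16, 0.31, -0.88, 1.88, 0.57, 0.82, 0.64] 0.37
t 4 [1.68, 0.0, 4.6] [0.0, 0.0, 0.0] [-0.14, 0.55, -0.54, 2.06, 1.04, 0.47, 0.15] 0.34
[ 1.07  0.61 -0.91  1.43  0.46  1.26  2.56] 0.5042171095590978 61.41321301460266
```

```bash
python3 -m crank '{"commands":[[0,[-3.4,4.9,-1.3],[0,0,0]],[0,[-3.4,4.9,-1.3],[0,0,0]],[0,[-3.4,4.9,-1.3],[0,0,0]],[0,[-3.4,4.9,-1.3],[0,0,0]],[0,[0,0,0],[-0.4,0.7,9.5]]]}'
python3 -m crank '{"commands":[[0,[0,0,0],[-0.4,0.7,9.5]],[0,[0,0,0],[-0.4,0.7,9.5]],[0,[0,0,0],[-0.4,0.7,9.5]],[0,[0,0,0],[-0.4,0.7,9.5]],[0,[0,0,0],[-0.4,0.7,9.5]]]}'
python3 -m crank '{"commands":[[0,[0,0,0],[-0.4,0.7,9.5]],[0,[0,0,0],[-0.4,0.7,9.5]],[0,[0,0,0],[-0.4,0.7,9.5]],[0,[0,0,0],[-0.4,0.7,9.5]],[0,[0,0,0],[-0.4,0.7,9.5]]]}'
python3 -m crank '{"commands":[[0,[0,0,0],[-1.2,-4,-9.8]],[0,[0,0,0],[-1.2,-4,-9.8]],[0,[0,0,0],[-1.2,-4,-9.8]],[0,[0,0,0],[-1.2,-4,-9.8]],[0,[0,0,0],[-1.2,-4,-9.8]]]}'
python3 -m crank '{"commands":[[0,[0,0,0],[-1.2,-4,-9.8]],[0,[0,0,0],[0,0,0]],[0,[0,0,0],[0,0,0]],[0,[0,0,0],[0,0,0]],[0,[0,0,0],[0,0,0]]]}'
python3 nx.py '(c2w(-.011,.09,.26),3.75,20,0)'
```

```text
clock: 37.15
position: [0.5164, -0.111, 0.3303]
tool_rot: [-1.055, 2.891, -0.009]
force: [0.0, -1.4, -2.8]
opening: 0.505
grip_force: 62.0
clock: 37.78
position: [0.5169, -0.1165, 0.3285]
tool_rot: [-0.216, -3.125, -0.053]
force: [0.6, -0.9, -1.4]
opening: 0.507
grip_force: 62.1
clock: 38.4
position: [0.5169, -0.1165, 0.3284]
tool_rot: [-1.424, -2.71, -0.101]
force: [-0.1, 0.2, -1.8]
opening: 0.505
grip_force: 62.1
clock: 39.02
position: [0.5167, -0.1159, 0.3281]
tool_rot: [0.15, 2.833, 0.033]
force: [0.4, 0.6, -2.1]
opening: 0.51
grip_force: 61.8
clock: 39.65
position: [0.5176, -0.1187, 0.3283]
tool_rot: [-0.075, 2.765, 0.025]
force: [0.5, -1.1, -1.8]
opening: 0.511
grip_force: 61.8
[ 1.04  0.06 -0.86  1.94 -0.07  0.8   1.86]
shift cm [-1.58 35.05  8.25] turn [ 0.21  1.51 -0.67]
```

```bash
python3 -m crank '{"commands":[[0,[-0.2,4.4,1],[0,0,0]],[0,[-0.2,4.4,1],[0,0,0]],[0,[-0.2,4.4,1],[0,0,0]],[0,[-0.2,4.4,1],[0,0,0]],[0,[-0.2,4.4,1],[0,0,0]]]}'
python3 -m crank '{"commands":[[0,[-0.2,4.4,1],[0,0,0]],[0,[-0.2,4.4,1],[0,0,0]],[0,[-0.2,4.4,1],[0.2,1.5,-0.7]],[0,[0,0,0],[0,0,0]],[0,[0,0,0],[0,0,0]]]}'
python3 nx.py '(c2w(-.011,.09,.075),3.75,20,0)'
python3 - <<'E'
from h import *
pic,X=cloud('wrist');cv2.imwrite('pics/w9.png',pic)
E
```

```text
clock: 40.28
position: [0.5329, 0.1036, 0.2869]
tool_rot: [-0.073, 2.765, 0.024]
force: [-0.5, -0.6, -1.7]
opening: 0.51
grip_force: 61.9
clock: 40.9
position: [0.5417, 0.2352, 0.2617]
tool_rot: [-0.092, 2.792, 0.015]
force: [0.1, 0.3, -2.4]
opening: 0.509
grip_force: 61.9
[ 0.21  0.32 -0.96  1.89  0.63  0.86  0.58]
shift cm [ 6.27 -0.09 17.59] turn [-0.03 -0.03  0.04]
```

View pics/w9.png

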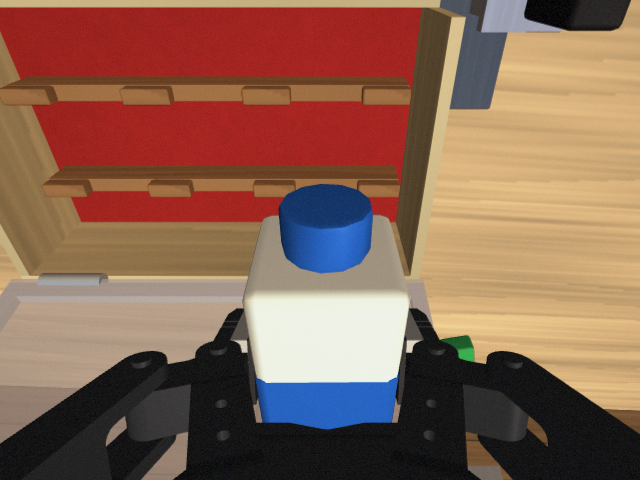

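Blue's cap is at (325,225), pointing to the robot, with the bottle in line over the left cradle. Lowering.

```bash
python3 -m crank '{"commands":[[0,[1.6,0,4.4],[0,0,0]],[0,[1.6,-0.1,4.4],[0,0,0]],[0,[1.6,0,4.4],[0,0,0]],[0,[1.5,0,4.4],[0,0,0]],[0,[0.2,0,0.5],[0,0,0]]]}'
python3 -m crank '{"commands":[[0,[0.1,0,0.3],[0,0,0]],[0,[0.1,0,0.2],[0,0,0]],[0,[0,0,0],[0,0,0]],[0,[0,0,0],[0,0,0]],[0,[0,0,0],[0,0,0]]]}'
python3 nx.py '(c2w(-.011,.09,.064),3.75,20,0)'
```

```text
clock: 41.58
position: [0.5418, 0.2315, 0.0674]
tool_rot: [-0.09, 2.795, 0.011]
force: [-0.2, 0.1, -0.6]
opening: 0.509
grip_force: 62.0
clock: 42.2
position: [0.5429, 0.2341, 0.0649]
tool_rot: [-0.092, 2.79, 0.015]
force: [1.2, -0.6, -1.8]
opening: 0.509
grip_force: 62.0
[-0.06  0.57 -0.67  2.08  1.13  0.57  0.07]
shift cm [0.02 0.01 0.09] turn [-0.02  0.07  0.04]
```

```bash
python3 -m crank '{"commands":[[0,[0.05,0,0.2],[0,0,0]],[1,[0,0,0],[0,0,0]],[1,[0,0,0],[0,0,0]],[1,[0,0,0],[0,0,0]],[1,[0,0,0],[0,0,0]]]}'
python3 -m crank '{"commands":[[1,[-1,0,-3],[0,0,0]],[1,[-1.5,0,-4.3],[0,0,0]],[1,[-1.7,0,-4.6],[0,0,0]],[1,[-1.7,0,-4.6],[0,0,0]],[1,[0,0,0],[0,0,0]]]}'
cat > chk.py <<'E'
from h import *
import sys
cy=float(sys.argv[1]);pic,X=cloud('wrist');c=c2w(0,cy,0)
d=X[...,:2]-c[:2];cx=np.cos(YAW)*d[...,0]+np.sin(YAW)*d[...,1];cyy=-np.sin(YAW)*d[...,0]+np.cos(YAW)*d[...,1]
k=(abs(cx)<.08)&(abs(cyy)<.035)&(X[...,2]>.072)&(X[...,2]<.1)
q=np.stack([cx[k],cyy[k]],1)*1000;print(len(q),'z',np.percentile(X[k][:,2],[5,50,95]).round(4),'case-rel mm',cv2.minAreaRect(q.astype(np.float32)), q.min(0),q.max(0))
A=np.c_[q/1000,np.ones(len(q))];t=X[k][:,2]>.078;print('slope',np.linalg.lstsq(A[t],X[k][t,2],rcond=None)[0].round(4))
from bot import body
Y=cloud('scene')[1]
for n,b in(('green',(.455,-.3613)),('yellow',(.441,-.1874))):
    t=body(Y,b,.109,.125,.09);print(n,len(t),t.mean(0).round(4) if len(t) else '','expect+(.002,.003)')
print(sense()['qpos'].round(2))
E
python3 chk.py .09
```

```text
clock: 42.82
position: [0.543, 0.2336, 0.0625]
tool_rot: [-0.092, 2.79, 0.014]
force: [-1.0, -3.3, 1.6]
opening: 0.999
grip_force: 0.0
clock: 43.45
position: [0.5434, 0.2362, 0.2422]
tool_rot: [-0.092, 2.783, 0.02]
force: [0.3, -0.9, -1.3]
opening: 0.999
grip_force: 0.0
9349 z [0.0742 0.0834 0.0847] case-rel mm ((-7.258480072021484, -0.5806083679199219), (114.80062866210938, 44.66521453857422), 0.47281914949417114) [-64.65661784 -22.96411067] [50.12631418 21.95098512]
slope [ 0.0062 -0.0001  0.0834]
green 45 [ 0.458  -0.3579  0.1145] expect+(.002,.003)
yellow 0  expect+(.002,.003)
[ 0.18  0.34 -0.92  1.92  0.67  0.82  0.54]
```

```bash
cat > p7.py <<'E'
from p3 import *
from h import *
from bot import body
for n in('side','scene'):
    Y=cloud(n)[1];
    for b in((.441,-.1874),(.455,-.3613)): t=body(Y,b,.109,.125,.07);print(n,len(t),t.mean(0).round(4) if len(t) else '')
for th in(60,70):
    for f,fl in((-78.8,1),):
        b=pick((.441,-.1874),f,th,fl,.058,N=150,goal=.2);print(th,f,fl);show(b)
        if b[0]>.08:
            r=placesim(b[1],1-fl,0,90-th,-.011);print('PLACE',round(r[0],2),flush=True)
E
timeout 500 python3 p7.py
```

```text
side 0 
side 39 [ 0.4542 -0.3581  0.115 ]
scene 0 
scene 47 [ 0.4575 -0.3581  0.1137]
60 -78.8 1
margin 0.2092343045884637
t 9 [1.14, -4.54, -0.57] [0.0, 0.0, 0.0] [1.37, 0.08, -0.98, 2.09, -0.11, 0.7, 2.11] 0.34
r 10 [0.0, 0.0, 0.0] [3.48, 5.67, -9.81] [0.52, 0.42, -0.96, 2.25, 1.37, 1.48, 2.1] 0.29
t 4 [-4.37, 0.0, 2.53] [0.0, 0.0, 0.0] [0.33, 0.91, -0.74, 2.33, 1.64, 1.57, 1.59] 0.21
PLACE 0.21
70 -78.8 1
margin 0.21000147710660677
r 16 [0.0, 0.0, 0.0] [3.39, 0.14, 9.45] [-0.26, 0.57, -0.3, 1.45, 0.11, 1.49, -1.74] 0.36
t 8 [-3.27, 4.51, 0.26] [0.0, 0.0, 0.0] [0.34, 0.3, -0.12, 1.68, 0.24, 1.44, -1.02] 0.38
r 14 [0.0, 0.0, 0.0] [-2.09, 0.54, -9.3] [0.71, 0.11, -0.36, 1.87, 0.05, 1.07, 1.48] 0.4
r 12 [0.0, 0.0, 0.0] [5.86, 3.43, -9.22] [0.23, 0.32, -0.58, 2.27, 1.41, 1.46, 2.1] 0.27
t 1 [-4.74, -0.75, 0.1] [0.0, 0.0, 0.0] [0.17, 0.44, -0.58, 2.29, 1.42, 1.5, 1.96] 0.25
t 4 [-4.75, 0.0, 1.73] [0.0, 0.0, 0.0] [0.07, 0.94, -0.46, 2.31, 1.61, 1.55, 1.46] 0.21
PLACE 0.2
```

```bash
python3 - <<'E'
from h import *
for n in('side','scene'):
    pic,Y=cloud(n);cv2.imwrite(f'pics/{n}10.png',pic)
    h=cv2.cvtColor(pic,cv2.COLOR_BGR2HSV);k=(h[...,0]>20)&(h[...,0]<32)&(h[...,1]>180)&(Y[...,0]>.25)&(Y[...,1]<.1)&(Y[...,1]>-.4)&(Y[...,2]>.01)&(Y[...,2]<.2)
    v,u=np.where(k);print(n,len(u)); 
    if len(u):print(np.median(Y[k],0).round(3),Y[k].min(0).round(3),Y[k].max(0).round(3),np.median(u),np.median(v))
cv2.imwrite('pics/s10.png',cv2.resize(cv2.imread('pics/scene10.png')[130:330,180:440],None,fx=3,fy=3))
E
```

```text
side 34
[ 0.366 -0.049  0.027] [ 0.353 -0.097  0.012] [ 0.42  -0.036  0.042] 377.0 267.5
scene 274
[ 0.409 -0.094  0.039] [ 0.365 -0.125  0.01 ] [ 0.429 -0.034  0.047] 347.0 226.0
```

View pics/s10.png

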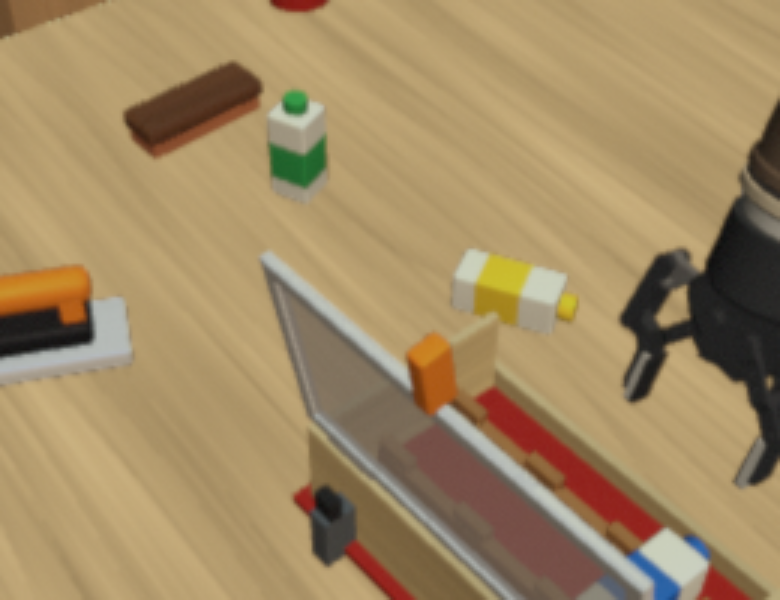

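Yellow now lies on its side at crop (510,290), cap towards the robot and case. That suits a straight top-down grasp. Measuring it.

```bash
cat > lie.py <<'E'
from h import *
def lie(X,c=(.40,-.085),r=.1,zlo=.036,zhi=.06):
    k=(np.hypot(X[...,0]-c[0],X[...,1]-c[1])<r)&(X[...,2]>zlo)&(X[...,2]<zhi);q=X[k]
    return len(q),cv2.minAreaRect(q[:,:2].astype(np.float32)*1000),np.median(q[:,2]).round(4),q.min(0).round(3),q.max(0).round(3)
if __name__=='__main__':
    print(lie(cloud('scene')[1]))
    print(lie(cloud('side')[1]))
E
python3 lie.py
cat > p8.py <<'E'
from p3 import *
import sys
q=sense()['qpos'];P=fk(q)[0]
for az in(36,216):
    T=down(az).as_matrix();b=(-2,)
    for o in([('t',[.44,.10,.33]),('r',T),('t',[.405,-.085,.30])],[('r',T),('t',[.44,.10,.33]),('t',[.405,-.085,.30])],[('t',[.44,.10,.33]),('t',[.405,-.085,.30]),('r',T)]):
        r=search(q,o+[('t',[.405,-.085,.03])],N=60,goalm=.35)
        if len(r)>1 and r[0]>b[0]+.03:b=r
    print(az);show(b)
E
python3 p8.py
```

```text
(446, ((425.78057861328125, -88.65775299072266), (128.98316955566406, 107.2723388671875), 12.631978034973145), np.float64(0.0433), array([ 0.355, -0.147,  0.036]), array([ 0.477, -0.022,  0.06 ]))
(372, ((425.8478698730469, -83.10843658447266), (131.4615936279297, 112.23664855957031), 15.700104713439941), np.float64(0.0443), array([ 0.353, -0.147,  0.036]), array([ 0.478, -0.013,  0.057]))
36
margin 0.29846938310404525
r 6 [0.0, 0.0, 0.0] [4.38, -2.64, 8.55] [-0.38, 0.47, -0.56, 1.8, 0.92, 1.28, -0.72] 0.57
t 3 [-3.24, -4.96, -1.52] [0.0, 0.0, 0.0] [-0.18, 0.09, -0.58, 2.01, 0.76, 1.22, -0.46] 0.38
r 4 [0.0, 0.0, 0.0] [-0.02, 9.44, -0.05] [0.11, 0.09, -0.43, 1.84, 0.04, 1.22, 0.31] 0.34
t 3 [-4.3, -4.57, 1.0] [0.0, 0.0, 0.0] [0.37, 0.04, -0.23, 1.96, 0.01, 1.14, 0.77] 0.33
t 6 [0.0, 0.0, 4.5] [0.0, 0.0, 0.0] [0.3, 0.46, -0.19, 2.24, 0.15, 0.45, 0.63] 0.3
216
margin 0.08917747826254052
t 5 [-1.29, -4.89, -1.77] [0.0, 0.0, 0.0] [0.85, 0.21, -1.06, 1.79, 0.29, 0.92, 1.34] 0.41
r 12 [0.0, 0.0, 0.0] [0.32, 1.97, 9.54] [0.61, 0.31, -0.67, 1.6, -0.06, 1.21, -0.35] 0.45
t 4 [1.32, -4.18, 0.76] [0.0, 0.0, 0.0] [0.59, 0.03, -0.74, 1.92, -0.23, 1.1, -0.4] 0.32
t 4 [-4.69, 0.76, -0.44] [0.0, 0.0, 0.0] [0.84, 0.05, -0.53, 1.98, -0.25, 1.13, 0.08] 0.31
r 13 [0.0, 0.0, 0.0] [-1.21, -0.64, 9.48] [0.71, 0.05, -0.59, 1.96, 0.03, 1.14, -2.4] 0.29
t 6 [-0.0, -0.0, 4.5] [0.0, 0.0, 0.0] [0.49, 0.48, -0.44, 2.24, 0.4, 0.48, -2.77] 0.09
```

```bash
python3 -m crank '{"commands":[[1,[0,0,0],[4.4,-2.6,8.6]],[1,[0,0,0],[4.4,-2.6,8.6]],[1,[0,0,0],[4.4,-2.6,8.6]],[1,[0,0,0],[4.4,-2.6,8.6]],[1,[0,0,0],[4.4,-2.6,8.6]]]}'
python3 -m crank '{"commands":[[1,[0,0,0],[4.4,-2.6,8.6]],[1,[-3.2,-5,-1.5],[0,0,0]],[1,[-3.2,-5,-1.5],[0,0,0]],[1,[-3.2,-5,-1.5],[0,0,0]],[1,[0,0,0],[0,9.4,0]]]}'
python3 -m crank '{"commands":[[1,[0,0,0],[0,9.4,0]],[1,[0,0,0],[0,9.4,0]],[1,[0,0,0],[0,9.4,0]],[1,[-4.3,-4.6,1],[0,0,0]],[1,[-4.3,-4.6,1],[0,0,0]]]}'
python3 -m crank '{"commands":[[1,[-4.3,-4.6,1],[0,0,0]],[1,[0,0,0],[0,0,0]],[1,[0,0,0],[0,0,0]],[1,[0,0,0],[0,0,0]],[1,[0,0,0],[0,0,0]]]}'
python3 - <<'E'
from h import *
from lie import lie
print(sense()['qpos'].round(2));togo([.405,-.085,.3],down(36))
p,X=cloud('wrist');cv2.imwrite('pics/w11.png',p);np.save('w11.npy',X)
print(lie(X,r=.075))
E
```

```text
clock: 44.48
position: [0.5414, 0.2346, 0.2372]
tool_rot: [0.978, 2.383, -0.302]
force: [0.4, 0.1, 0.0]
opening: 0.997
grip_force: 0.0
clock: 45.1
position: [0.4459, 0.1037, 0.3281]
tool_rot: [1.227, 2.404, -0.268]
force: [-0.3, 1.2, -0.6]
opening: 1.0
grip_force: 0.0
clock: 45.72
position: [0.4251, -0.0183, 0.3037]
tool_rot: [-1.42, -2.792, -0.044]
force: [1.2, -1.1, -0.8]
opening: 1.001
grip_force: 0.0
clock: 46.35
position: [0.4141, -0.0759, 0.293]
tool_rot: [-1.418, -2.794, -0.044]
force: [-1.1, 0.2, -0.0]
opening: 1.002
grip_force: 0.0
[ 0.38  0.03 -0.29  1.98 -0.02  1.13  0.73]
shift cm [-0.18 -1.26 -0.73] turn [ 1.24 -1.14  0.18]
(4594, ((395.4552307128906, -98.39627838134766), (44.63294982910156, 99.9063491821289), 31.824993133544922), np.float64(0.0436), array([ 0.352, -0.15 ,  0.036]), array([ 0.439, -0.046,  0.047]))
```

View pics/w11.png

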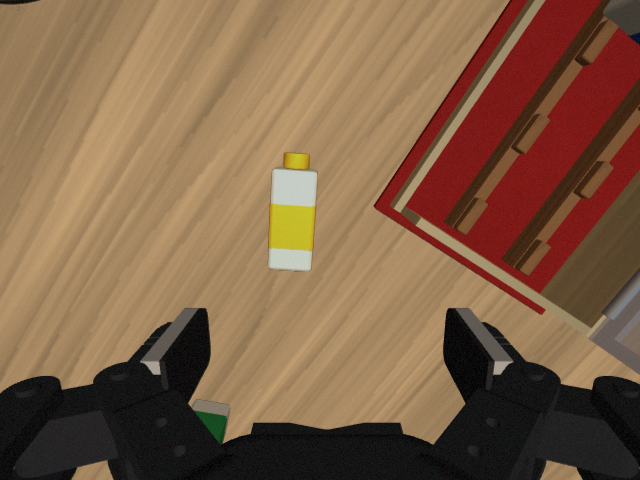

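Yellow lies at (293,220), body 44 x 100 mm with its cap up the image. Grasping it from above.

```bash
python3 nx.py '((.3955,-.0984,.12),31.8-90,0,0)'
```

```text
[ 0.38  0.03 -0.29  1.98 -0.02  1.13  0.73]
shift cm [-1.05 -3.19 17.21] turn [ 1.19 -1.18  4.36]
```

```bash
python3 -m crank '{"commands":[[1,[-0.5,-1.6,0],[1.2,-1.2,4.4]],[1,[-0.4,-1.6,4.3],[0,0,0]],[1,[0,0,4.3],[0,0,0]],[1,[0,0,4.3],[0,0,0]],[1,[0,0,4.3],[0,0,0]]]}'
python3 nx.py '((.3955,-.0984,.03),31.8-90,0,0)'
```

```text
clock: 47.02
position: [0.3926, -0.1019, 0.1195]
tool_rot: [1.53, 2.743, 0.0]
force: [0.8, -0.4, -0.6]
opening: 1.002
grip_force: 0.0
[ 0.37  0.24 -0.27  2.23  0.1   0.68  0.59]
shift cm [0.16 0.42 8.95] turn [ 0.04  0.05 -0.11]
```

```bash
python3 -m crank '{"commands":[[1,[0.15,0.4,2],[0,0,0]],[1,[0,0,3],[0,0,0]],[1,[0,0,3],[0,0,0]],[1,[0,0,1],[0,0,0]],[1,[0,0,0],[0,0,0]]]}'
python3 -m crank '{"commands":[[0,[0,0,0],[0,0,0]],[0,[0,0,0],[0,0,0]],[0,[0,0,0],[0,0,0]],[0,[0,0,0],[0,0,0]],[0,[0,0,0],[0,0,0]]]}'
python3 nx.py '((.3955,-.0984,.03),31.8-90,0,0)'
cat > p9.py <<'E'
from p3 import *
q=sense()['qpos'];P=fk(q)[0]
for cy in(0,-.09):
  for az in(93.75,273.75):
    T=down(az).as_matrix();b=(-2,);P1=[P[0],P[1],.2]
    for o in([('r',T),('t',c2w(0,cy,.2))],[('t',c2w(0,cy,.2)),('r',T)],[('t',c2w(-.1,cy,.25)),('r',T),('t',c2w(0,cy,.2))]):
        r=path(q,[('t',P1)]+o+[('t',c2w(0,cy,.064))])
        if r[0]>b[0]+.03:b=r
    print(cy,az);show(b)
E
python3 p9.py
```

```text
clock: 47.65
position: [0.3948, -0.0986, 0.0303]
tool_rot: [-1.53, -2.743, 0.001]
force: [-1.1, -0.0, 0.4]
opening: 0.998
grip_force: 0.0
clock: 48.28
position: [0.3955, -0.0991, 0.0315]
tool_rot: [1.531, 2.741, 0.0]
force: [-1.3, 1.0, 8.7]
opening: 0.502
grip_force: 60.8
[ 0.31  0.42 -0.21  2.28  0.2   0.45  0.48]
shift cm [0.06 0.03 0.15] turn [ 0.05  0.09 -0.16]
0 93.75
margin 0.2821600221263094
t 4 [-0.04, -0.05, -4.04] [0.0, 0.0, 0.0] [0.41, 0.12, -0.3, 2.14, 0.06, 0.89, 0.62] 0.28
r 7 [0.0, 0.0, 0.0] [-0.14, 0.01, -8.92] [0.52, 0.13, -0.41, 2.14, 0.06, 0.89, 1.72] 0.4
t 5 [-3.79, 4.26, 0.0] [0.0, 0.0, 0.0] [0.06, 0.44, -0.51, 1.73, 0.23, 1.02, 1.11] 0.46
t 3 [0.0, -0.0, 4.53] [0.0, 0.0, 0.0] [0.01, 0.61, -0.44, 1.84, 0.33, 0.76, 1.03] 0.63
0 273.75
margin 0.2821600221263094
t 4 [-0.04, -0.05, -4.04] [0.0, 0.0, 0.0] [0.41, 0.12, -0.3, 2.14, 0.06, 0.89, 0.62] 0.28
r 12 [0.0, 0.0, 0.0] [0.01, 0.09, 9.8] [0.23, 0.12, -0.09, 2.14, 0.01, 0.88, -1.36] 0.4
t 5 [3.79, -4.26, 0.0] [0.0, 0.0, 0.0] [-0.14, 0.41, -0.22, 1.73, 0.09, 1.0, -1.89] 0.45
t 3 [-0.0, 0.0, 4.53] [0.0, 0.0, 0.0] [-0.16, 0.58, -0.2, 1.84, 0.13, 0.73, -1.93] 0.6
-0.09 93.75
margin 0.2821600221263094
t 4 [-0.04, -0.05, -4.04] [0.0, 0.0, 0.0] [0.41, 0.12, -0.3, 2.14, 0.06, 0.89, 0.62] 0.28
r 7 [0.0, 0.0, 0.0] [-0.14, 0.01, -8.92] [0.52, 0.13, -0.41, 2.14, 0.06, 0.89, 1.72] 0.4
t 4 [-4.74, 3.08, 0.0] [0.0, 0.0, 0.0] [0.2, 0.42, -0.48, 1.76, 0.21, 1.01, 1.29] 0.48
t 3 [0.0, -0.0, 4.53] [0.0, 0.0, 0.0] [0.14, 0.59, -0.41, 1.87, 0.31, 0.74, 1.21] 0.61
-0.09 273.75
margin 0.2821600221263094
t 4 [-0.04, -0.05, -4.04] [0.0, 0.0, 0.0] [0.41, 0.12, -0.3, 2.14, 0.06, 0.89, 0.62] 0.28
r 12 [0.0, 0.0, 0.0] [0.01, 0.09, 9.8] [0.23, 0.12, -0.09, 2.14, 0.01, 0.88, -1.36] 0.4
t 4 [4.74, -3.08, 0.0] [0.0, 0.0, 0.0] [-0.01, 0.39, -0.18, 1.76, 0.07, 0.99, -1.72] 0.47
t 3 [-0.0, 0.0, 4.53] [0.0, 0.0, 0.0] [-0.03, 0.56, -0.16, 1.86, 0.1, 0.72, -1.75] 0.59
```

```bash
python3 -m crank '{"commands":[[0,[0,0,-4],[0,0,0]],[0,[0,0,-4.5],[0,0,0]],[0,[0,0,-4.5],[0,0,0]],[0,[0,0,-4],[0,0,0]],[0,[0,0,0],[0,0,-8.9]]]}'
python3 -m crank '{"commands":[[0,[0,0,0],[0,0,-8.9]],[0,[0,0,0],[0,0,-8.9]],[0,[0,0,0],[0,0,-8.9]],[0,[0,0,0],[0,0,-8.9]],[0,[0,0,0],[0,0,-8.9]]]}'
python3 -m crank '{"commands":[[0,[0,0,0],[0,0,-8.9]],[0,[-4.7,3.1,0],[0,0,0]],[0,[-4.7,3.1,0],[0,0,0]],[0,[-4.7,3.1,0],[0,0,0]],[0,[-4.7,3.1,0],[0,0,0]]]}'
python3 -m crank '{"commands":[[0,[0,0,0],[0,0,0]],[0,[0,0,0],[0,0,0]],[0,[0,0,0],[0,0,0]],[0,[0,0,0],[0,0,0]],[0,[0,0,0],[0,0,0]]]}'
python3 nx.py '(c2w(0,-.09,.090),3.75,0,0)'
```

```text
clock: 48.9
position: [0.3964, -0.0992, 0.2037]
tool_rot: [1.308, 2.849, 0.001]
force: [0.6, -0.4, -3.0]
opening: 0.509
grip_force: 62.8
clock: 49.52
position: [0.3944, -0.0989, 0.2006]
tool_rot: [-0.128, -3.139, 0.001]
force: [-0.7, 0.9, -2.5]
opening: 0.503
grip_force: 62.6
clock: 50.15
position: [0.5749, 0.0385, 0.2004]
tool_rot: [0.107, -3.139, 0.001]
force: [-0.1, -1.3, -2.3]
opening: 0.505
grip_force: 62.6
clock: 50.78
position: [0.5737, 0.0372, 0.2007]
tool_rot: [-0.107, 3.14, -0.001]
force: [-0.2, 0.4, -2.3]
opening: 0.504
grip_force: 62.5
[ 0.19  0.41 -0.44  1.76  0.2   1.02  1.31]
shift cm [ 0.68  1.88 11.07] turn [-0.04  0.01  0.15]
```

```bash
python3 -m crank '{"commands":[[0,[0.7,1.9,0],[0,0,0]],[0,[0,0,4],[0,0,0]],[0,[0,0,4],[0,0,0]],[0,[0,0,3],[0,0,0]],[0,[0,0,0],[0,0,0]]]}'
python3 nx.py '(c2w(0,-.09,.073),3.75,0,0)'
```

```text
clock: 51.4
position: [0.5635, 0.0572, 0.0885]
tool_rot: [0.11, -3.135, 0.0]
force: [-0.5, -0.1, -2.0]
opening: 0.504
grip_force: 62.4
[ 0.12  0.54 -0.41  1.87  0.29  0.8   1.2 ]
shift cm [-0.22 -0.19  1.55] turn [ 0.   -0.28  0.27]
```

```bash
python3 -m crank '{"commands":[[0,[-0.2,-0.2,0],[0,0,0]],[0,[0,0,0.5],[0,0,0]],[0,[0,0,0.5],[0,0,0]],[0,[0,0,0.6],[0,0,0]],[0,[0,0,0.1],[0,0,0]]]}'
python3 -m crank '{"commands":[[0,[0,0,0],[0,0,0]],[1,[0,0,0],[0,0,0]],[1,[0,0,0],[0,0,0]],[1,[0,0,0],[0,0,0]],[1,[0,0,0],[0,0,0]]]}'
python3 nx.py '(c2w(0,-.09,.073),3.75,0,0)'
python3 -m crank '{"commands":[[1,[0,0,-4],[0,0,0]],[1,[0,0,-5],[0,0,0]],[1,[0,0,-5],[0,0,0]],[1,[0,0,-5],[0,0,0]],[1,[0,0,-4],[0,0,0]]]}'
python3 chk.py -.09
```

```text
clock: 52.02
position: [0.5673, 0.0543, 0.0728]
tool_rot: [0.108, -3.139, 0.001]
force: [0.4, 0.2, -3.1]
opening: 0.509
grip_force: 62.4
clock: 52.65
position: [0.5678, 0.0544, 0.0735]
tool_rot: [-0.108, 3.14, -0.001]
force: [-0.2, 0.1, 0.1]
opening: 1.0
grip_force: 0.0
[ 0.12  0.56 -0.4   1.87  0.3   0.77  1.19]
shift cm [0.2  0.12 0.05] turn [-0.02  0.    0.2 ]
clock: 53.28
position: [0.5679, 0.0545, 0.3058]
tool_rot: [-0.108, 3.138, -0.001]
force: [0.6, 0.4, 0.5]
opening: 0.999
grip_force: 0.0
5665 z [0.0762 0.0835 0.0849] case-rel mm ((-6.698925018310547, -1.6065826416015625), (112.98307037353516, 44.6078987121582), 0.20818985998630524) [-63.20005088 -24.03604698] [49.81913393 20.77241883]
slope [ 0.0027 -0.001   0.0835]
green 46 [ 0.4573 -0.3583  0.1137] expect+(.002,.003)
yellow 0  expect+(.002,.003)
[ 0.19  0.31 -0.47  1.63  0.15  1.23  1.32]
```

```bash
cat > p10.py <<'E'
from p3 import *
B=[]
for f in(24.3,-65.7,204.3):
  for th in(50,60,70):
    for fl in(0,1):
        b=pick((.455,-.3613),f,th,fl,.06,N=25,goal=.2,zpre=.28)
        if b[0]<.08: continue
        r=placesim(b[1],1-fl,0,90-th,-.011,N=40,goal=.25)
        print(f,th,fl,round(b[0],2),round(r[0],2),flush=True);B.append((min(b[0],r[0]),f,th,fl,b,r))
B.sort(key=lambda t:-t[0])
for t in B[:2]: print(t[:4]);show(t[4]);show(t[5])
E
timeout 560 python3 p10.py
```

```text
-65.7 50 0 0.18 -1
-65.7 50 1 0.18 0.16
-65.7 60 0 0.14 0.0
-65.7 60 1 0.14 0.12
-65.7 70 0 0.11 0.11
-65.7 70 1 0.1 0.19
204.3 50 0 0.2 -1
204.3 50 1 0.09 0.07
204.3 60 0 0.13 -1
204.3 70 0 0.21 0.15
(np.float64(0.1585289258159719), -65.7, 50, 1)
margin 0.18014466492348324
t 3 [4.16, -3.76, 0.15] [0.0, 0.0, 0.0] [0.44, 0.1, -0.41, 1.89, 0.05, 1.16, 1.65] 0.39
r 5 [0.0, 0.0, 0.0] [-0.47, 0.93, 9.51] [0.4, 0.14, -0.33, 1.85, -0.01, 1.22, 0.88] 0.4
r 15 [0.0, 0.0, 0.0] [4.88, 0.79, -9.45] [0.17, 0.14, -0.73, 2.18, 1.06, 1.23, 2.44] 0.36
t 5 [3.26, 2.3, 4.65] [0.0, 0.0, 0.0] [0.64, 0.16, -0.37, 2.2, 1.46, 0.63, 2.67] 0.19
t 4 [-4.21, -0.0, 3.54] [0.0, 0.0, 0.0] [0.6, 0.66, -0.35, 2.36, 2.2, 0.92, 1.81] 0.18
margin 0.1585289258159719
t 4 [4.21, 0.0, -3.54] [0.0, 0.0, 0.0] [0.58, 0.15, -0.3, 2.2, 1.45, 0.62, 2.68] 0.18
t 6 [-3.16, -1.49, -4.71] [0.0, 0.0, 0.0] [0.06, 0.07, -0.75, 2.21, 0.95, 1.3, 2.41] 0.21
r 6 [0.0, 0.0, 0.0] [-5.53, -5.57, 9.08] [0.34, 0.09, -0.53, 1.9, 0.21, 1.33, 2.22] 0.37
t 3 [-4.1, -1.19, -1.05] [0.0, 0.0, 0.0] [0.19, 0.31, -0.58, 1.65, 0.29, 1.42, 2.02] 0.43
r 5 [
[... 648 characters left out ...]
.0] [0.41, 0.29, 0.34, 1.72, -0.27, 1.04, 2.44] 0.24
r 13 [0.0, 0.0, 0.0] [7.8, -1.3, 9.36] [-0.24, 1.1, 1.13, 1.36, 0.18, 1.64, -0.34] 0.21
t 5 [4.13, 0.0, 1.5] [0.0, 0.0, 0.0] [-0.2, 1.35, 0.99, 1.38, -0.0, 1.49, -0.52] 0.24
margin 0.15454697152905444
t 5 [-4.13, 0.0, -1.5] [0.0, 0.0, 0.0] [-0.24, 1.1, 1.13, 1.36, 0.18, 1.64, -0.34] 0.21
r 6 [0.0, 0.0, 0.0] [-3.77, 9.13, -4.21] [-0.11, 0.47, 0.88, 1.65, -0.15, 1.15, 0.19] 0.3
r 6 [0.0, 0.0, 0.0] [-0.5, 5.2, 8.96] [0.05, 0.36, 0.94, 1.82, -0.71, 1.04, -0.23] 0.32
t 10 [1.12, -4.99, 0.62] [0.0, 0.0, 0.0] [-1.13, 0.29, 0.96, 1.93, -0.32, 0.72, -1.52] 0.37
t 4 [-1.68, -0.0, 4.6] [0.0, 0.0, 0.0] [-0.72, 0.52, 0.5, 2.12, -0.74, 0.28, -1.13] 0.15
```

Rather than a marginal tilted grasp for green, I'll push it gently over with the closed fingertips into free space. Then I can pick it from above as I did yellow.

```bash
cat > p11.py <<'E'
from p3 import *
q=sense()['qpos'];T=down(24.3).as_matrix()
S=[.4797,-.416]
for o in([('r',T),('t',[.50,-.2,.30]),('t',[*S,.25])],[('t',[.50,-.2,.30]),('r',T),('t',[*S,.25])]):
    show(path(q,o+[('t',[*S,.112])]))
print((R.from_matrix(T).inv().apply([np.cos(np.radians(114.3)),np.sin(np.radians(114.3)),0])).round(2))
E
python3 p11.py
```

```text
margin 0.5336379960322863
r 7 [0.0, 0.0, 0.0] [-0.05, 0.06, 9.9] [0.03, 0.3, -0.26, 1.63, 0.07, 1.22, 0.19] 0.59
t 5 [-4.31, -3.28, 0.17] [0.0, 0.0, 0.0] [0.42, 0.25, -0.12, 1.7, 0.02, 1.19, 0.73] 0.53
t 4 [-4.71, -2.68, 1.25] [0.0, 0.0, 0.0] [0.69, 0.45, -0.04, 1.53, -0.0, 1.16, 1.09] 0.58
t 3 [0.0, 0.0, 4.6] [0.0, 0.0, 0.0] [0.69, 0.59, -0.04, 1.67, -0.0, 0.89, 1.09] 0.76
margin 0.5416035584472325
t 6 [1.29, -4.33, 0.18] [0.0, 0.0, 0.0] [0.6, 0.26, -0.35, 1.7, 0.1, 1.18, 1.87] 0.54
r 7 [0.0, 0.0, 0.0] [-0.05, 0.06, 9.9] [0.45, 0.26, -0.15, 1.7, 0.03, 1.19, 0.72] 0.55
t 4 [-4.71, -2.68, 1.25] [0.0, 0.0, 0.0] [0.72, 0.45, -0.07, 1.53, 0.02, 1.16, 1.07] 0.58
t 3 [0.0, 0.0, 4.6] [0.0, 0.0, 0.0] [0.71, 0.59, -0.07, 1.67, 0.02, 0.89, 1.07] 0.76
[1. 0. 0.]
```

```bash
python3 -m crank '{"commands":[[0,[0,0,0],[0,0,9.9]],[0,[0,0,0],[0,0,9.9]],[0,[0,0,0],[0,0,9.9]],[0,[0,0,0],[0,0,9.9]],[0,[0,0,0],[0,0,9.9]]]}'
python3 -m crank '{"commands":[[0,[0,0,0],[0,0,9.9]],[0,[0,0,0],[0,0,9.9]],[0,[-4.3,-3.3,0],[0,0,0]],[0,[-4.3,-3.3,0],[0,0,0]],[0,[-4.3,-3.3,0],[0,0,0]]]}'
python3 -m crank '{"commands":[[0,[-4.3,-3.3,0],[0,0,0]],[0,[-4.3,-3.3,0],[0,0,0]],[0,[-4.7,-2.7,0],[0,0,0]],[0,[-4.7,-2.7,0],[0,0,0]],[0,[-4.7,-2.7,0],[0,0,0]]]}'
python3 -m crank '{"commands":[[0,[-4.7,-2.7,0],[0,0,0]],[0,[0,0,0],[0,0,0]],[0,[0,0,0],[0,0,0]],[0,[0,0,0],[0,0,0]],[0,[0,0,0],[0,0,0]]]}'
python3 nx.py '((.4797,-.416,.112),24.3-90,0,0)'
python3 - <<'E'
from h import *
from bot import body
p,X=cloud('wrist');b=(.455,-.3613);q=body(X,b,.09,.107,.07);t=body(X,b,.109,.125,.07);print(len(q),len(t),t.mean(0) if len(t) else '',cv2.minAreaRect(q[:,:2].astype(np.float32)*1000) if len(q) else '')
E
```

```text
clock: 54.0
position: [0.5674, 0.0543, 0.3025]
tool_rot: [-1.224, -2.892, 0.002]
force: [0.1, -0.3, -0.1]
opening: 0.003
grip_force: 0.0
clock: 54.62
position: [0.5307, -0.1055, 0.3027]
tool_rot: [-1.695, -2.644, 0.001]
force: [-0.0, -0.3, -0.2]
opening: -0.002
grip_force: 0.0
clock: 55.25
position: [0.4921, -0.3732, 0.3028]
tool_rot: [-1.695, -2.644, 0.001]
force: [0.9, 0.6, -0.7]
opening: 0.003
grip_force: 0.0
clock: 55.88
position: [0.4883, -0.4244, 0.3037]
tool_rot: [1.693, 2.646, -0.0]
force: [0.1, -0.0, 0.2]
opening: 0.0
grip_force: 0.0
[ 0.66  0.41 -0.02  1.47  0.01  1.26  1.07]
shift cm [ 1.13 -0.43 19.17] turn [0.01 0.01 0.46]
2138 906 [ 0.45525161 -0.3618821   0.1144858 ] ((455.4471435546875, -362.0275573730469), (43.828590393066406, 43.64822769165039), 24.710357666015625)
```

```bash
python3 -m crank '{"commands":[[0,[0,-0.4,4.8],[0,0,0]],[0,[0,0,4.8],[0,0,0]],[0,[0,0,4.8],[0,0,0]],[0,[0,0,4.8],[0,0,0]],[0,[1,0,0],[0,0,0]]]}'
python3 -m crank '{"commands":[[0,[1,0,0],[0,0,0]],[0,[1,0,0],[0,0,0]],[0,[0.7,0,0],[0,0,0]],[0,[0.7,0,0],[0,0,0]],[0,[0.7,0,0],[0,0,0]]]}'
python3 -m crank '{"commands":[[0,[0.6,0,0],[0,0,0]],[0,[0.6,0,0],[0,0,0]],[0,[0.6,0,0],[0,0,0]],[0,[0.6,0,0],[0,0,0]],[0,[0.5,0,0],[0,0,0]]]}'
python3 - <<'E'
from h import *
from bot import body
Y=cloud('scene')[1]
for zl,zh in((.109,.125),(.08,.109),(.03,.06)):
    t=body(Y,(.44,-.34),zl,zh,.09);print(zl,len(t),t.mean(0).round(3) if len(t) else '',t[:,2].max() if len(t) else '')
E
```

```text
clock: 56.55
position: [0.4779, -0.4164, 0.1079]
tool_rot: [-1.692, -2.639, -0.0]
force: [-0.7, 0.7, 0.0]
opening: 0.001
grip_force: 0.0
clock: 57.18
position: [0.4628, -0.381, 0.112]
tool_rot: [1.696, 2.643, -0.001]
force: [0.2, 0.1, 1.1]
opening: 0.005
grip_force: 0.2
clock: 57.8
position: [0.4505, -0.3543, 0.1114]
tool_rot: [-1.696, -2.644, 0.0]
force: [-0.2, 0.3, 0.0]
opening: -0.002
grip_force: 0.0
0.109 84 [ 0.446 -0.328  0.115] 0.12473279795081749
0.08 218 [ 0.448 -0.318  0.097] 0.10897249918441876
0.03 127 [ 0.463 -0.331  0.046] 0.05989907942984074
```

```bash
python3 -m crank '{"commands":[[0,[0.8,0,0],[0,0,0]],[0,[0.8,0,0],[0,0,0]],[0,[0.8,0,0],[0,0,0]],[0,[0.8,0,0],[0,0,0]],[0,[0.5,0,0],[0,0,0]]]}'
python3 -m crank '{"commands":[[1,[-2,0,-5],[0,0,0]],[1,[-1,0,-5],[0,0,0]],[1,[0,0,-5],[0,0,0]],[1,[0,0,-3],[0,0,0]],[1,[0,0,0],[0,0,0]]]}'
python3 - <<'E'
from h import *
from lie import lie
p,X=cloud('wrist');cv2.imwrite('pics/w12.png',p)
print(lie(X,(.43,-.30),.11),sense()['qpos'].round(2))
E
```

```text
clock: 58.48
position: [0.435, -0.3205, 0.1116]
tool_rot: [1.696, 2.645, -0.0]
force: [0.5, -0.1, -0.1]
opening: 0.002
grip_force: 0.0
clock: 59.1
position: [0.4487, -0.3489, 0.2943]
tool_rot: [1.693, 2.64, -0.001]
force: [0.7, -0.4, -0.5]
opening: 1.004
grip_force: 0.0
(5269, ((423.32763671875, -289.09075927734375), (43.885074615478516, 108.47212219238281), 23.75935173034668), np.float64(0.0436), array([ 0.386, -0.346,  0.036]), array([ 0.463, -0.241,  0.047])) [ 0.6   0.28 -0.04  1.68  0.01  1.18  1.  ]
```

View pics/w12.png

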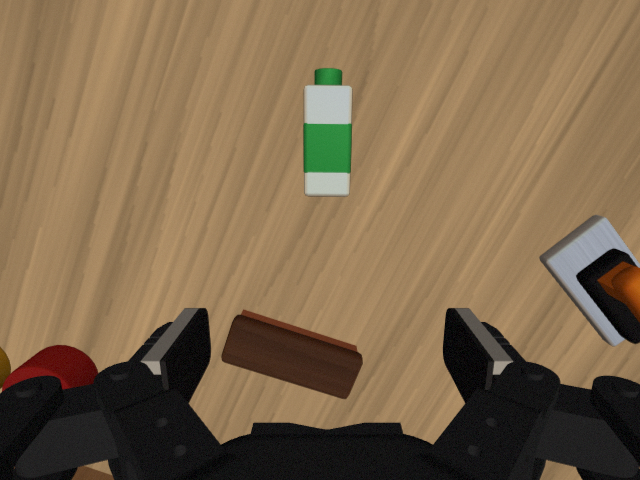

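Green lies at (328,140), cap up the image, aligned with the tool. Picking it.

```bash
python3 -c "
from lie import *
p,X=cloud('wrist');print(lie(X,(.43,-.30),.11,.0405))"
python3 nx.py '((.425,-.293,.12),23.8-90,0,0)'
```

```text
(5222, ((424.67755126953125, -293.3576354980469), (44.43498611450195, 99.0268783569336), 24.585960388183594), np.float64(0.0436), array([ 0.386, -0.345,  0.041]), array([ 0.463, -0.241,  0.047]))
[ 0.6   0.28 -0.04  1.68  0.01  1.18  1.  ]
shift cm [ 5.94  0.26 17.11] turn [-0.02  0.    0.85]
```

```bash
python3 -m crank '{"commands":[[1,[3,0.2,2],[0,0,0.6]],[1,[3,0,4],[0,0,0]],[1,[0,0,4],[0,0,0]],[1,[0,0,4],[0,0,0]],[1,[0,0,3],[0,0,0]]]}'
python3 nx.py '((.4248,-.2933,.03),24.2-90,0,0)'
```

```text
clock: 59.82
position: [0.4233, -0.2918, 0.1185]
tool_rot: [-1.708, -2.633, 0.001]
force: [0.3, -0.3, 0.3]
opening: 0.998
grip_force: 0.0
[ 0.56  0.39 -0.06  1.99  0.03  0.77  0.9 ]
shift cm [-0.22  0.1   8.85] turn [-0.14 -0.16 -0.14]
```

```bash
python3 -m crank '{"commands":[[1,[-0.2,0.1,2],[0,0,0]],[1,[0,0,3],[0,0,0]],[1,[0,0,3],[0,0,0]],[1,[0,0,0.9],[0,0,0]],[1,[0,0,0],[0,0,0]]]}'
python3 -m crank '{"commands":[[0,[0,0,0],[0,0,0]],[0,[0,0,0],[0,0,0]],[0,[0,0,0],[0,0,0]],[0,[0,0,0],[0,0,0]],[0,[0,0,0],[0,0,0]]]}'
python3 nx.py '((.4248,-.2933,.03),24.2-90,0,0)'
cat > p12.py <<'E'
from p3 import *
q=sense()['qpos'];P=fk(q)[0];T=down(93.75).as_matrix()
for o in([('r',T),('t',c2w(0,0,.22))],[('t',c2w(0,0,.22)),('r',T)]):
    show(path(q,[('t',[P[0],P[1],.22])]+o+[('t',c2w(0,0,.08))]))
E
python3 p12.py
```

```text
clock: 60.45
position: [0.4258, -0.2938, 0.0317]
tool_rot: [-1.709, -2.634, 0.001]
force: [0.2, 0.2, 0.6]
opening: 1.002
grip_force: 0.0
clock: 61.08
position: [0.4271, -0.2947, 0.0336]
tool_rot: [1.709, 2.634, -0.001]
force: [-0.4, 0.7, 6.5]
opening: 0.508
grip_force: 61.9
[ 0.55  0.53 -0.05  2.03  0.05  0.58  0.88]
shift cm [ 0.22 -0.15  0.36] turn [ 0.04  0.1  -0.16]
margin 0.5309898964843223
t 4 [-0.05, -0.08, -4.57] [0.0, 0.0, 0.0] [0.56, 0.27, -0.06, 1.88, 0.03, 0.99, 0.9] 0.53
r 7 [0.0, 0.0, 0.0] [-0.17, -0.01, -9.98] [0.75, 0.28, -0.29, 1.88, 0.08, 0.99, 2.07] 0.56
t 9 [-1.83, 4.55, -0.0] [0.0, 0.0, 0.0] [0.03, 0.41, -0.46, 1.71, 0.19, 1.06, 1.15] 0.54
t 3 [0.0, -0.0, 4.67] [0.0, 0.0, 0.0] [-0.02, 0.58, -0.41, 1.83, 0.28, 0.78, 1.07] 0.65
margin 0.5309898964843223
t 4 [-0.05, -0.08, -4.57] [0.0, 0.0, 0.0] [0.56, 0.27, -0.06, 1.88, 0.03, 0.99, 0.9] 0.53
t 7 [4.68, 4.22, -0.12] [0.0, 0.0, 0.0] [-0.12, 0.4, -0.27, 1.7, 0.12, 1.07, 0.0] 0.54
r 7 [0.0, 0.0, 0.0] [-0.17, -0.01, -9.98] [0.09, 0.42, -0.55, 1.71, 0.23, 1.06, 1.11] 0.69
t 3 [0.0, -0.0, 4.67] [0.0, 0.0, 0.0] [0.03, 0.59, -0.48, 1.83, 0.34, 0.79, 1.02] 0.66
```

```bash
python3 -m crank '{"commands":[[0,[0,0,-4],[0,0,0]],[0,[0,0,-5],[0,0,0]],[0,[0,0,-5],[0,0,0]],[0,[0,0,-5],[0,0,0]],[0,[0,0,0],[0,0,-10]]]}'
python3 -m crank '{"commands":[[0,[0,0,0],[0,0,-10]],[0,[0,0,0],[0,0,-10]],[0,[0,0,0],[0,0,-10]],[0,[0,0,0],[0,0,-10]],[0,[0,0,0],[0,0,-10]]]}'
python3 -m crank '{"commands":[[0,[0,0,0],[0,0,-9.5]],[0,[-1.8,4.5,0],[0,0,0]],[0,[-1.8,4.5,0],[0,0,0]],[0,[-1.8,4.5,0],[0,0,0]],[0,[-1.8,4.5,0],[0,0,0]]]}'
python3 -m crank '{"commands":[[0,[-1.8,4.5,0],[0,0,0]],[0,[-1.8,4.5,0],[0,0,0]],[0,[-1.8,4.5,0],[0,0,0]],[0,[-1.8,4.5,0],[0,0,0]],[0,[0,0,0],[0,0,0]]]}'
python3 nx.py '(c2w(.002,0,.2),3.75,0,0)'
```

```text
clock: 61.7
position: [0.4284, -0.2953, 0.2272]
tool_rot: [1.465, 2.769, -0.002]
force: [0.3, -0.7, -1.8]
opening: 0.504
grip_force: 61.8
clock: 62.32
position: [0.4263, -0.2941, 0.2227]
tool_rot: [-0.154, -3.138, 0.001]
force: [-0.4, -0.3, -1.5]
opening: 0.511
grip_force: 61.7
clock: 62.95
position: [0.4874, -0.1088, 0.2228]
tool_rot: [-0.097, 3.14, -0.001]
force: [1.3, 0.2, -1.0]
opening: 0.503
grip_force: 61.7
clock: 63.58
position: [0.5481, 0.0788, 0.2226]
tool_rot: [-0.107, 3.139, 0.003]
force: [0.1, -0.9, -1.8]
opening: 0.501
grip_force: 61.7
[ 0.12  0.35 -0.45  1.78  0.17  1.04  1.25]
shift cm [-1.82  6.54  2.28] turn [0.12 0.04 0.17]
```

```bash
python3 -m crank '{"commands":[[0,[-0.9,3.3,0],[0,0,0]],[0,[-0.9,3.2,2.3],[0,0,0]],[0,[0,0,4],[0,0,0]],[0,[0,0,4],[0,0,0]],[0,[0,0,3],[0,0,0]]]}'
python3 nx.py '(c2w(.002,0,.0745),3.75,0,0)'
```

```text
clock: 64.2
position: [0.5612, 0.1385, 0.0878]
tool_rot: [0.096, -3.139, 0.002]
force: [0.5, 0.7, -2.0]
opening: 0.504
grip_force: 61.8
[-0.02  0.56 -0.41  1.84  0.3   0.81  1.05]
shift cm [-0.1   0.68  1.33] turn [-0.08 -0.08 -0.24]
```

```bash
python3 -m crank '{"commands":[[0,[-0.1,0.5,-0.5],[0,0,0]],[0,[0,0,0],[0,0,0]],[0,[0,0,0],[0,0,0]],[0,[0,0,0],[0,0,0]],[0,[0,0,0],[0,0,0]]]}'
python3 nx.py '(c2w(.002,0,.0745),3.75,0,0)'
```

```text
clock: 64.82
position: [0.5627, 0.1447, 0.0947]
tool_rot: [-0.097, 3.14, -0.001]
force: [-1.0, 0.0, -0.3]
opening: 0.506
grip_force: 63.1
[-0.03  0.55 -0.41  1.83  0.29  0.82  1.05]
shift cm [0.09 0.07 2.02] turn [-0.03  0.02 -0.22]
```

```bash
python3 -m crank '{"commands":[[0,[0.1,0.1,0.5],[0,0,0]],[0,[0,0,0.5],[0,0,0]],[0,[0,0,0.5],[0,0,0]],[0,[0,0,0.5],[0,0,0]],[0,[0,0,0.1],[0,0,0]]]}'
python3 -m crank '{"commands":[[0,[0,0,0],[0,0,0]],[1,[0,0,0],[0,0,0]],[1,[0,0,0],[0,0,0]],[1,[0,0,0],[0,0,0]],[1,[0,0,0],[0,0,0]]]}'
python3 -m crank '{"commands":[[1,[0,0,-4],[0,0,0]],[1,[0,0,-5],[0,0,0]],[1,[0,0,-5],[0,0,0]],[1,[0,0,-5],[0,0,0]],[1,[0,0,-4],[0,0,0]]]}'
python3 chk.py 0; python3 chk.py .09|head -1; python3 chk.py -.09|head -1
```

```text
clock: 65.45
position: [0.5615, 0.1459, 0.0735]
tool_rot: [0.097, -3.14, 0.001]
force: [-4.1, -0.8, 10.6]
opening: 0.506
grip_force: 64.5
clock: 66.08
position: [0.5616, 0.1459, 0.0733]
tool_rot: [0.097, -3.14, 0.0]
force: [0.2, 0.7, 0.7]
opening: 1.002
grip_force: 0.0
clock: 66.7
position: [0.5617, 0.1461, 0.3057]
tool_rot: [-0.097, 3.139, -0.0]
force: [0.7, 0.0, -0.9]
opening: 1.004
grip_force: 0.0
5690 z [0.0754 0.0835 0.0848] case-rel mm ((-7.8520355224609375, -0.7340755462646484), (114.57034301757812, 44.246681213378906), 0.7052521705627441) [-65.05399841 -22.71925559] [49.37480065 21.75260204]
slope [0.001  0.0004 0.0834]
green 0  expect+(.002,.003)
yellow 0  expect+(.002,.003)
[ 0.03  0.33 -0.47  1.61  0.16  1.23  1.15]
5759 z [0.0745 0.0834 0.0848] case-rel mm ((-6.703624725341797, -0.6469917297363281), (114.9827880859375, 45.01931381225586), 0.17784523963928223) [-64.17953576 -23.16275459] [50.78270129 21.87313086]
5898 z [0.0743 0.0835 0.0848] case-rel mm ((-6.125415802001953, -1.5070247650146484), (115.12274932861328, 44.76437759399414), 0.38030532002449036) [-63.66025256 -23.9436327 ] [51.43304569 21.04625329]
```

All three bottles sit right. Now the cover.

```bash
cat > p13.py <<'E'
from p3 import *
q=sense()['qpos'];G=lambda a:c2w(.095-.218*np.cos(a),0,.105+.218*np.sin(a))
T=down(93.75).as_matrix();P=fk(q)[0]
show(path(q,[('t',[P[0],P[1],.42]),('r',T),('t',[*G(1.75)[:2],.42]),('t',G(1.75))]+[('t',G(a)) for a in(1.4,1.1,.8,.5,.25,.0)]))
E
python3 p13.py; python3 nx.py '(c2w(.134,0,.42),3.75,0,0)'
```

```text
margin 0.248589947143125
t 3 [0.03, -0.04, -3.93] [0.0, 0.0, 0.0] [0.03, 0.28, -0.48, 1.42, 0.13, 1.48, 1.18] 0.37
r 1 [0.0, 0.0, 0.0] [-0.62, -0.39, -0.53] [0.04, 0.28, -0.49, 1.42, 0.12, 1.47, 1.2] 0.38
t 3 [-4.72, -0.28, 0.0] [0.0, 0.0, 0.0] [-0.02, 0.54, -0.46, 1.04, 0.22, 1.6, 1.22] 0.25
t 3 [-0.0, -0.0, 3.35] [0.0, 0.0, 0.0] [-0.0, 0.57, -0.46, 1.22, 0.23, 1.39, 1.2] 0.32
t 2 [3.8, -0.0, -0.02] [0.0, 0.0, 0.0] [0.03, 0.43, -0.47, 1.44, 0.19, 1.31, 1.19] 0.5
t 2 [3.09, 0.0, 1.03] [0.0, 0.0, 0.0] [0.05, 0.34, -0.49, 1.62, 0.16, 1.22, 1.18] 0.59
t 2 [2.65, 0.0, 1.89] [0.0, 0.0, 0.0] [0.06, 0.28, -0.49, 1.79, 0.14, 1.1, 1.17] 0.57
t 2 [1.97, 0.0, 2.59] [0.0, 0.0, 0.0] [0.06, 0.27, -0.49, 1.94, 0.15, 0.96, 1.14] 0.56
t 2 [1.0, -0.0, 2.53] [0.0, 0.0, 0.0] [0.03, 0.31, -0.48, 2.04, 0.18, 0.83, 1.09] 0.5
t 2 [0.34, -0.0, 2.7] [0.0, 0.0, 0.0] [-0.0, 0.39, -0.45, 2.1, 0.24, 0.7, 1.03] 0.44
[ 0.02  0.34 -0.47  1.61  0.16  1.23  1.15]
shift cm [-13.25  -0.   -11.82] turn [-0.05 -0.11 -0.2 ]
```

```bash
python3 -m crank '{"commands":[[1,[0,0,-4],[0,0,0]],[1,[0,0,-4],[0,0,0]],[1,[0,0,-4],[0,0,0]],[1,[-4.4,0,0],[0,0,0]],[1,[-4.4,0,0],[0,0,0]]]}'
python3 -m crank '{"commands":[[1,[-4.4,0,0],[0,0,0]],[1,[0,0,0],[0,0,0]],[1,[0,0,0],[0,0,0]],[1,[0,0,0],[0,0,0]],[1,[0,0,0],[0,0,0]]]}'
python3 nx.py '(c2w(.134,0,.319),3.75,0,0)'
python3 - <<'E'
from h import *
for n in('scene','side'):
    pic,X=cloud(n)
    h=cv2.cvtColor(pic,cv2.COLOR_BGR2HSV);k=(h[...,0]>8)&(h[...,0]<20)&(h[...,1]>200)&(h[...,2]>120)&(X[...,2]>.2)&(X[...,0]>.5)&(X[...,1]>.05)
    q=X[k];print(n,len(q),np.median(q,0).round(4),q.min(0).round(4),q.max(0).round(4))
print(c2w(.134,0,0))
E
```

```text
clock: 67.62
position: [0.6505, 0.1513, 0.4228]
tool_rot: [0.097, -3.14, 0.002]
force: [0.6, 0.2, 0.8]
opening: 1.002
grip_force: 0.0
clock: 68.25
position: [0.6927, 0.1542, 0.4243]
tool_rot: [-0.098, 3.139, -0.001]
force: [-0.2, 0.1, -0.5]
opening: 0.998
grip_force: 0.0
[-0.05  0.53 -0.44  1.04  0.22  1.61  1.21]
shift cm [-0.06 -0.03 10.53] turn [-0.03  0.06 -0.18]
scene 256 [0.6971 0.1618 0.3295] [0.6808 0.1503 0.2953] [0.7085 0.1644 0.3461]
side 78 [0.6821 0.1589 0.3183] [0.6747 0.1465 0.2965] [0.7003 0.1643 0.3435]
[0.6935131  0.15396402 0.        ]
```

```bash
python3 -m crank '{"commands":[[1,[0,0,3.5],[0,0,0]],[1,[0,0,3.5],[0,0,0]],[1,[0,0,3.5],[0,0,0]],[1,[0,0,0],[0,0,0]],[1,[0,0,0],[0,0,0]]]}'
python3 -m crank '{"commands":[[0,[0,0,0],[0,0,0]],[0,[0,0,0],[0,0,0]],[0,[0,0,0],[0,0,0]],[0,[0,0,0],[0,0,0]],[0,[0,0,0],[0,0,0]]]}'
cat > hinge.py <<'E'
from h import *
p,_=pose();c,s=np.cos(YAW),np.sin(YAW);d=p[:2]-CC;cx=c*d[0]+s*d[1]
print('case',round(cx,4),round(-s*d[0]+c*d[1],4),'r',np.hypot(.095-cx,p[2]-.105).round(4),'angle',np.arctan2(p[2]-.105,.095-cx).round(3),sense()['force'].round(1),sense()['opening'])
E
python3 hinge.py
```

```text
clock: 68.97
position: [0.6938, 0.1543, 0.3202]
tool_rot: [-0.097, 3.138, 0.0]
force: [-0.9, 0.2, 0.4]
opening: 1.001
grip_force: 0.0
clock: 69.6
position: [0.6934, 0.1545, 0.3187]
tool_rot: [-0.098, 3.14, 0.0]
force: [0.4, 1.4, 2.2]
opening: 0.18
grip_force: 59.3
case 0.1339 0.0005 r 0.2172 angle 1.751 [0.4 1.4 2.2] 0.18012376068341446
```

```bash
python3 -m crank '{"commands":[[0,[0.8,0,-0.15],[0,0,0]],[0,[1.35,0,-0.15],[0,0,0]],[0,[1.36,0,-0.05],[0,0,0]],[0,[1.36,0,0.03],[0,0,0]],[0,[1.36,0,0.12],[0,0,0]]]}'
python3 -m crank '{"commands":[[0,[1.34,0,0.22],[0,0,0]],[0,[1.33,0,0.3],[0,0,0]],[0,[1.31,0,0.38],[0,0,0]],[0,[1.28,0,0.46],[0,0,0]],[0,[1.25,0,0.54],[0,0,0]]]}'
python3 hinge.py
python3 -m crank '{"commands":[[0,[1.21,0,0.62],[0,0,0]],[0,[1.17,0,0.69],[0,0,0]],[0,[1.13,0,0.76],[0,0,0]],[0,[1.08,0,0.83],[0,0,0]],[0,[1.02,0,0.9],[0,0,0]]]}'
python3 hinge.py
```

```text
clock: 70.22
position: [0.6323, 0.1505, 0.3209]
tool_rot: [-0.097, 3.136, 0.001]
force: [6.6, 1.3, -0.3]
opening: 0.183
grip_force: 59.4
clock: 70.85
position: [0.5675, 0.1463, 0.3034]
tool_rot: [-0.096, 3.134, 0.0]
force: [2.7, -0.3, 8.1]
opening: 0.176
grip_force: 59.7
case 0.0078 0.0006 r 0.2168 angle 1.157 [ 2.7 -0.3  8.1] 0.17643471430152355
clock: 71.47
position: [0.5103, 0.1425, 0.2651]
tool_rot: [-0.097, 3.137, -0.002]
force: [-3.6, -2.9, 11.9]
opening: 0.182
grip_force: 59.2
case -0.0496 0.0006 r 0.2157 angle 0.836 [-3.6 -2.9 11.9] 0.1817459161603599
```

```bash
python3 -m crank '{"commands":[[0,[1.02,0,0.95],[0,0,0]],[0,[0.95,0,0.98],[0,0,0]],[0,[0.88,0,1.05],[0,0,0]],[0,[0.82,0,1.1],[0,0,0]],[0,[0.74,0,1.14],[0,0,0]]]}'
python3 hinge.py
python3 -m crank '{"commands":[[0,[0.66,0,1.17],[0,0,0]],[0,[0.58,0,1.2],[0,0,0]],[0,[0.5,0,1.2],[0,0,0]],[0,[0.42,0,1.1],[0,0,0]],[0,[0.3,0,1],[0,0,0]]]}'
python3 hinge.py
```

```text
clock: 72.1
position: [0.4669, 0.1397, 0.2113]
tool_rot: [-0.097, 3.137, -0.001]
force: [4.7, -2.1, 1.3]
opening: 0.182
grip_force: 58.3
case -0.0931 0.0006 r 0.216 angle 0.514 [ 4.7 -2.1  1.3] 0.1815782162807465
clock: 72.72
position: [0.4429, 0.1382, 0.1541]
tool_rot: [-0.096, 3.137, -0.0]
force: [7.9, -3.4, 2.7]
opening: 0.178
grip_force: 59.1
case -0.1172 0.0006 r 0.2178 angle 0.228 [ 7.9 -3.4  2.7] 0.17770433850639872
```

```bash
python3 -m crank '{"commands":[[0,[0.2,0,0.9],[0,0,0]],[0,[0.15,0,0.9],[0,0,0]],[0,[0.1,0,0.9],[0,0,0]],[0,[0.05,0,0.9],[0,0,0]],[0,[0,0,0.7],[0,0,0]]]}'
python3 hinge.py
python3 -m crank '{"commands":[[0,[0,0,0.5],[0,0,0]],[0,[0,0,0.4],[0,0,0]],[0,[0,0,0.3],[0,0,0]],[0,[0,0,0],[0,0,0]],[0,[0,0,0],[0,0,0]]]}'
python3 hinge.py
```

```text
clock: 73.35
position: [0.4363, 0.1377, 0.1108]
tool_rot: [0.097, -3.139, 0.002]
force: [2.9, -4.3, 3.6]
opening: 0.177
grip_force: 60.3
case -0.1237 0.0006 r 0.2188 angle 0.026 [ 2.9 -4.3  3.6] 0.17701613192795926
clock: 73.97
position: [0.4361, 0.1377, 0.0991]
tool_rot: [0.097, -3.139, 0.002]
force: [0.8, -5.7, 2.4]
opening: 0.178
grip_force: 60.3
case -0.1239 0.0006 r 0.219 angle -0.027 [ 0.8 -5.7  2.4] 0.17765820100873447
```

```bash
python3 -m crank '{"commands":[[1,[0,0,0],[0,0,0]],[1,[0,0,0],[0,0,0]],[1,[0,0,0],[0,0,0]],[1,[0,0,-3],[0,0,0]],[1,[0,0,-5],[0,0,0]]]}'
python3 -m crank '{"commands":[[1,[0,0,-5],[0,0,0]],[1,[0,0,-3],[0,0,0]],[1,[0,0,0],[0,0,0]],[1,[0,0,0],[0,0,0]],[1,[0,0,0],[0,0,0]]]}'
python3 - <<'E'
from h import *
from orange import orange
p,X=cloud('wrist');cv2.imwrite('pics/w13.png',p)
q=orange(p,X);t=q[q[:,2]>.11];print(len(q),np.median(t[:,2]),cv2.minAreaRect(t[:,:2].astype(np.float32)*1000))
d=q[:,:2]-CC;cx=np.cos(YAW)*d[:,0]+np.sin(YAW)*d[:,1];tt=q[:,2]>.11;print('slope',np.polyfit(cx[tt],q[tt,2],1))
k=(X[...,2]>.15)&(X[...,2]<.18)&(abs(X[...,0]-.46)<.06)&(abs(X[...,1]-.343)<.035);print('knob pts',k.sum())
if k.sum()>50: print(cv2.minAreaRect(X[k][:,:2].astype(np.float32)*1000))
print(sense()['qpos'].round(2))
E
cat > p14.py <<'E'
from p3 import *
q=sense()['qpos'];K=np.array([.4426,.3408]);P=fk(q)[0]
for az in(3.75,183.75):
    T=down(az).as_matrix()
    for o in([('r',T),('t',[*K,.27])],[('t',[*K,.27]),('r',T)]):
        print(az);show(path(q,o+[('t',[*K,.15]),('t',[K[0]+.045,K[1]+.003,.15])]))
E
python3 p14.py
```

```text
clock: 74.6
position: [0.4353, 0.1381, 0.179]
tool_rot: [0.098, -3.136, 0.001]
force: [0.6, 0.3, -0.2]
opening: 1.001
grip_force: 0.0
clock: 75.22
position: [0.4359, 0.138, 0.2582]
tool_rot: [0.097, -3.138, 0.001]
force: [0.3, -0.5, 0.1]
opening: 1.002
grip_force: 0.0
1328 0.11639228511303275 ((439.34228515625, 137.59359741210938), (50.10257339477539, 14.62839126586914), 3.2123076915740967)
slope [0.00254591 0.11670288]
knob pts 214
((442.7345275878906, 328.97052001953125), (4.06742000579834, 17.115619659423828), 89.51728057861328)
[ 0.08  0.16 -0.54  1.94  0.09  1.07  1.13]
3.75
margin 0.4339035186279006
r 9 [0.0, 0.0, 0.0] [-0.05, -0.02, 9.93] [-0.08, 0.14, -0.36, 1.95, 0.06, 1.06, -0.39] 0.43
t 4 [4.74, 0.8, -0.23] [0.0, 0.0, 0.0] [-0.37, 0.33, -0.45, 1.7, 0.15, 1.14, -0.79] 0.47
t 3 [-0.0, -0.0, 4.0] [0.0, 0.0, 0.0] [-0.4, 0.46, -0.42, 1.83, 0.22, 0.89, -0.85] 0.66
t 1 [0.01, 4.51, -0.0] [0.0, 0.0, 0.0] [-0.38, 0.51, -0.41, 1.74, 0.23, 0.93, -0.8] 0.8
3.75
margin 0.4904436133918846
t 4 [-0.75, 4.75, -0.25] [0.0, 0.0, 0.0] [-0.25, 0.36, -0.62, 1.69, 0.21, 1.16, 0.71] 0.49
r 9 [0.0
[... 338 characters left out ...]
26, 0.18, -0.75, 1.95, 0.14, 1.06, 2.66] 0.2
t 4 [-4.74, -0.8, -0.23] [0.0, 0.0, 0.0] [-0.12, 0.39, -0.8, 1.7, 0.29, 1.17, 2.22] 0.33
t 3 [-0.0, -0.0, 4.0] [0.0, 0.0, 0.0] [-0.19, 0.52, -0.73, 1.83, 0.4, 0.94, 2.12] 0.67
t 1 [-0.01, -4.51, 0.0] [0.0, 0.0, 0.0] [-0.18, 0.57, -0.71, 1.74, 0.42, 0.98, 2.16] 0.7
183.75
margin 0.48498149999929263
t 4 [-0.75, 4.75, -0.25] [0.0, 0.0, 0.0] [-0.25, 0.36, -0.62, 1.69, 0.21, 1.16, 0.71] 0.49
r 10 [0.0, 0.0, 0.0] [0.01, -0.04, -9.06] [-0.01, 0.44, -0.99, 1.7, 0.39, 1.2, 2.13] 0.48
t 3 [0.0, 0.0, 4.0] [0.0, 0.0, 0.0] [-0.09, 0.57, -0.89, 1.83, 0.52, 0.98, 2.02] 0.51
t 1 [-0.01, -4.51, 0.0] [0.0, 0.0, 0.0] [-0.08, 0.62, -0.88, 1.74, 0.54, 1.02, 2.06] 0.59
```

Cover is shut: the tab top is back at z 0.1164 with no slope. Now the bolt, starting with the turn.

```bash
python3 -m crank '{"commands":[[1,[0,0,-1],[0,0,9.9]],[1,[0,0,0],[0,0,9.9]],[1,[0,0,0],[0,0,9.9]],[1,[0,0,0],[0,0,9.9]],[1,[0,0,0],[0,0,9.9]]]}'
python3 -m crank '{"commands":[[1,[0,0,0],[0,0,9.9]],[1,[0,0,0],[0,0,9.9]],[1,[0,0,0],[0,0,9.9]],[1,[0,0,0],[0,0,9.9]],[1,[4.5,0.7,0],[0,0,0]]]}'
python3 -m crank '{"commands":[[1,[4.5,0.7,0],[0,0,0]],[1,[4.5,0.7,0],[0,0,0]],[1,[0,0,0],[0,0,0]],[1,[0,0,0],[0,0,0]],[1,[0,0,0],[0,0,0]]]}'
python3 knob.py; python3 nx.py '((.4426,.3408,.15),3.75-90,0,0)'
```

```text
clock: 75.9
position: [0.4363, 0.1382, 0.2686]
tool_rot: [-1.234, -2.888, 0.002]
force: [0.2, -0.0, 0.4]
opening: 0.998
grip_force: 0.0
clock: 76.53
position: [0.4405, 0.1811, 0.2686]
tool_rot: [2.142, 2.297, -0.004]
force: [0.6, 0.7, 0.5]
opening: 1.005
grip_force: 0.0
clock: 77.15
position: [0.4473, 0.2731, 0.2691]
tool_rot: [2.135, 2.304, -0.002]
force: [-0.3, -1.0, -0.4]
opening: 0.996
grip_force: 0.0
1394 0.16634055412741505 ((442.7250061035156, 340.9313659667969), (17.809764862060547, 23.845027923583984), 3.497870922088623)
[-0.25  0.26 -0.47  1.79  0.13  1.12 -0.69]
shift cm [-13.44  -1.78  10.94] turn [-6.000e-02  3.000e-02 -8.955e+01]
[-0.25  0.26 -0.47  1.79  0.13  1.12 -0.69]
shift cm [ 6.79  0.04 11.92] turn [-0.02  0.06  0.6 ]
```

```bash
python3 -m crank '{"commands":[[1,[3.4,0,0],[0,0,0]],[1,[3.4,0,3],[0,0,0]],[1,[0,0,3],[0,0,0]],[1,[0,0,3],[0,0,0]],[1,[0,0,2.9],[0,0,0]]]}'
python3 -m crank '{"commands":[[1,[0,0,0],[0,0,0]],[0,[0,0,0],[0,0,0]],[0,[0,0,0],[0,0,0]],[0,[0,0,0],[0,0,0]],[0,[0,0,0],[0,0,0]]]}'
python3 -m crank '{"commands":[[0,[0,1,0],[0,0,0]],[0,[0,1,0],[0,0,0]],[0,[0,1,0],[0,0,0]],[0,[0,0.8,0],[0,0,0]],[0,[0,0.5,0],[0,0,0]]]}'
python3 -m crank '{"commands":[[0,[0,0.2,0],[0,0,0]],[0,[0,0,0],[0,0,0]],[0,[0,0,0],[0,0,0]],[0,[0,0,0],[0,0,0]],[0,[0,0,0],[0,0,0]]]}'
```

```text
clock: 77.82
position: [0.4422, 0.3412, 0.1496]
tool_rot: [2.135, 2.304, -0.0]
force: [-0.3, 0.4, -0.3]
opening: 1.002
grip_force: 0.0
clock: 78.45
position: [0.4421, 0.3424, 0.1512]
tool_rot: [2.134, 2.305, 0.001]
force: [-0.6, -0.9, 3.2]
opening: 0.204
grip_force: 59.1
clock: 79.08
position: [0.4854, 0.3452, 0.1511]
tool_rot: [2.135, 2.304, -0.0]
force: [-2.2, -3.0, 7.7]
opening: 0.203
grip_force: 59.5
clock: 79.7
position: [0.487, 0.3454, 0.1512]
tool_rot: [2.134, 2.304, -0.0]
force: [-1.9, -2.7, 6.2]
opening: 0.205
grip_force: 59.5
```

```bash
python3 -m crank '{"commands":[[0,[0,0.2,0],[0,0,0]],[0,[0,0.2,0],[0,0,0]],[0,[0,0,0],[0,0,0]],[0,[0,0,0],[0,0,0]],[0,[0,0,0],[0,0,0]]]}'
python3 -m crank '{"commands":[[1,[0,0,0],[0,0,0]],[1,[0,0,0],[0,0,0]],[1,[0,0,0],[0,0,0]],[1,[0,0,-3],[0,0,0]],[1,[0,0,-4],[0,0,0]]]}'
python3 -m crank '{"commands":[[1,[-3,0,-4],[0,0,0]],[1,[-3,0,-4],[0,0,0]],[1,[0,0,0],[0,0,0]],[1,[0,0,0],[0,0,0]],[1,[0,0,0],[0,0,0]]]}'
python3 knob.py
python3 - <<'E'
from h import *
from orange import orange
p,X=cloud('wrist');q=orange(p,X);print('tab top',len(q),np.median(q[q[:,2]>.11][:,2]) if len(q) else '')
cv2.imwrite('pics/w14.png',p)
E
```

```text
clock: 80.32
position: [0.4873, 0.3454, 0.1511]
tool_rot: [-2.132, -2.305, 0.01]
force: [-15.7, -6.8, 15.7]
opening: 0.202
grip_force: 60.9
clock: 80.95
position: [0.4904, 0.3456, 0.22]
tool_rot: [-2.133, -2.305, 0.004]
force: [0.1, 0.2, 0.2]
opening: 1.002
grip_force: 0.0
clock: 81.58
position: [0.4946, 0.2868, 0.299]
tool_rot: [-2.131, -2.307, 0.003]
force: [-0.7, 0.8, -0.9]
opening: 0.999
grip_force: 0.0
1039 0.16634248155025594 ((487.6753845214844, 343.8415832519531), (17.459564208984375, 23.00562858581543), 4.595514297485352)
[-0.25  0.32 -0.47  1.64  0.15  1.22 -0.67]
shift cm [-14.42  -6.62  13.93] turn [-1.400e-01 -7.000e-02 -8.938e+01]
tab top 804 0.11643546676543627
```

View pics/w14.png

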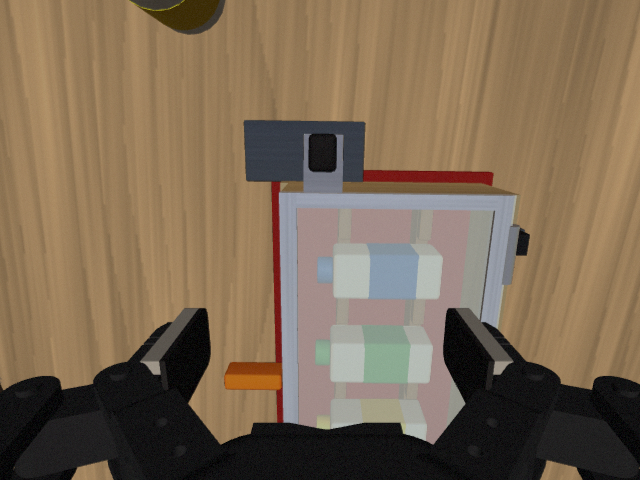

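The picture shows the bolt home (knob at (322,152), against its stop), the cover shut and all three bottles in their cradles.

```bash
python3 -c "
from workcell import close_job
print(close_job())"
```

```text
the job is handed in; nothing more can be done
None
```

The job is handed in: the blue, green and yellow wax bottles each lie in their own cradle with the cover shut and the bolt home. Yellow fell over during an early approach (probably my arm) and I pushed green over to grasp it, and the judge returned no verdict.

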